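Reject a failed injector from the test bench

ROBOT

A 6-joint arm with a two-finger parallel gripper is mounted at the origin on the work surface. World frame = base frame: x ahead of the robot, y to its left, z up, the work surface at z = 0. Lengths are in mm, angles in rad, forces in N, time in s.
With the tool pointing down it reaches from about 275 to 1000 mm from the base axis. Payload 8.4 kg.
Tool frame: the origin (TCP) lies midway between the tips of the shut fingers; the grasp point (between the pads) lies 19 mm behind it; z points along the fingers, y is the line along which they close (so a half turn about z gives the same grasp; the last joint's range is limited). The gripper opens to 85 mm and grips with 20 to 120 N. Pads are 22 mm wide; open, the fingers measure 114 mm over their backs; the gripper's body (76 mm by 85 mm) begins 54 mm behind the grasp point. The pads swing forward as they close: fully open they stand 13 mm farther back than shut.
Start: joints at [-1.133, 0.353, 1.633, -0, 1.155, -0.002], TCP at [266.098, -565.526, 231.281] pointing down, gripper open.
Joint ranges: [-2.63, 2.63], [-0.92, 2.1], [0.06, 2.66], [-1.3, 4.44], [0, 2.69], [-3.02, 3.02]. Speed limits (rad/s): [2.22, 2.22, 2.79, 3.14, 3.14, 3.14].

INTERFACE

Orientations are given as [roll, pitch, yaw] about the fixed x, y, z axes, in that order (R = Rz(yaw) Ry(pitch) Rx(roll)).
In Python, from rig import monitor, imaging, r gives the robot as it stands.
- The arm moves only by the tool drive_tool, never from a script. Its argument "plan" is a list of rows, each an object of numbers: "x", "y", "z": the shift along the tool's x, y, z in units of 50 mm (1.0 is 50 mm); "ax", "ay", "az": the turn, a rotation vector about the tool's x, y, z in units of 6 degrees (1.0 is 6 degrees); "hand": the finger opening in mm, from 0 to 85.4. In form: [{"x": .., "y": .., "z": .., "ax": .., "ay": .., "az": .., "hand": ..}, ...]. A call has 1 to 8 rows; each row is the pose to reach, as a shift and turn from the pose commanded when the call began, along the tool's axes at that moment; what a row does not reach only later rows make up. A row lasts 1/10 s, in which the tool goes at most 50 mm and 8.59 degrees, less where a joint would pass 70% of its speed; a pose out of reach is approached as far as the arm can. A call with a gripper value outside its range is refused whole. The fingers move at their own pace and stop on an object; "grip_force" is the grip in N (left out, the last holds). Time passes only in rows, so rows that repeat a pose let the fingers close. It gives the time, the measured TCP pose, the force, the opening and the grip force at its end, in the units of the state.
- monitor.sense(): the state, without advancing time (a new reading comes with each control period).
- imaging.grab_frame(name): name is "side" or "top"; returns the picture (480x640x3 uint8, red, green, blue); there is no depth.
- imaging.camera_info(name): a dict with "mtx" (3x3 intrinsics, pixels), "R" (3x3) and "t" (3): a world point X has camera coordinates R X + t. Camera axes: x right, y down, z forward; pixel columns grow to the right and rows downward; lengths in mm; the calibration is good to about 2 mm. A picture is of the moment at which its call begins. camera_info takes no time and is no camera call.
- r.sign_off(): hands the job in; it is judged then, once.
The state is a dict: "clock": time; "qpos": joint angles; "qvel": joint speeds; "joint_efforts": joint torques, N m; "eef_pos": TCP position; "tcp_rot": TCP orientation; "contact_force": force on the tool from outside, world axes, zero at the start; "wrist_torque": the same for the moment, N m; "opening": opening from 0.0 (shut) to 1.0 (fully open); "grasp_force": force on a finger pad.
Only numpy, scipy, OpenCV 4.12 (cv2) and the standard library are available. Lean on these libraries where they do the work, as an engineer would, in place of code of your own. Each camera call takes 0.05 s, during which the arm holds its last target. There are 200 camera calls.

TASK

The injector in the station whose fork clamp is drawn open has failed its test: lift it out, lay it on the sloping drain rest nozzle down and let go. Then take it again by its thick body, so that it can be carried level, and lay it gently, flat, on the floor of the wire reject basket beside the one already there. Do not let its nozzle knock against anything on the way, and leave the other things on the bench where they are.

Things in the scene. Friction and masses are not known exactly. Their poses are not given: they have to be found in the camera images.
- injector: The failed injector, 196 mm long, 0.35 to 0.5 kg, dark steel, upright in the open station. z axis: along it, nozzle to head; x axis: the way its inlet stub points. Origin on its axis at the underside of the seating flange. Along z: flange 34 mm diameter 0 to 6 mm, thick body 30 mm diameter 6 to 66, black head 27 mm diameter 66 to 94, black plug 16 x 20 mm 94 to 108; shank 18 mm diameter 0 to -66.
- nozzle: The injector's slim nozzle, 9 mm diameter, from -66 to -88 mm along the injector's z axis; part of the injector, and fragile (it bears no more than about 4 N). Origin and axes are the injector's own.
- injector_head (a point): Point on the injector's axis in the middle of its black head, 82 mm above the injector's origin: where to grip it to lift it out.
- injector_body (a point): Point on the injector's axis in its thick body, 26 mm above its origin, at the balance point: where to grip it to carry it level. The inlet stub, 11 mm diameter, leaves the axis at 34 mm along the injector's +x, leaning 30 degrees towards the head, and ends 28 mm from the axis at 50 mm.
- nozzle_tip (a point): The tip of the injector's nozzle, 88 mm below the injector's origin.
- station_open: Station whose fork clamp is drawn 55 mm towards the robot: base, blue chamber 76 mm high with a 34 mm bore, steel bridge with a 24 mm slot where the injector hangs by its flange. Origin on the bench under the injector's axis. Bridge and fork reach 145 mm up, the clamp lever 163 mm, and 190 mm to -x. The nozzle tip hangs 42 mm above the bench in the bore: raise it 125 mm to clear all.
- station_shut: The neighbouring test station, same make, its fork clamp pushed home round another injector that is clamped fast and piped up; leave it. Same origin; its injector reaches up to 238 mm.
- rest: Sloping drain rest: two steel V saddles, open upward, on a spine leaning 45 degrees, over a 150 x 100 mm drip tray. High end on its -x side (towards the robot), low end on +x. Origin on the bench under rest_seat. An injector lies in it head up, nozzle down. Saddle arms reach 20 mm to either side of the axis; the spine lies 44 mm below the axis.
- rest_seat (a point): Where the injector's origin comes to lie in the rest, 108 mm above the bench; the injector's z axis is then (-0.707, 0, 0.707) in the rest's frame. Its flange bears on the lower saddle (0 to -9 mm along the injector's z); its body lies in the upper saddle (52 to 60 mm); between them the body's sides are free for fingers.
- basket: Shallow open wire reject basket, 290 mm along its x, 200 mm along its y, 50 mm high, walls 4 mm, fixed to the bench. Origin under its centre on the bench. The half on its -y side is free; an older reject lies along the +y side.
- basket_floor (a point): Centre of the basket's inner floor, 6 mm above the bench.
- old_reject: A smaller injector already in the basket, 144 mm long and 25 mm thick, lying along the basket's x about 55 mm to its +y side. Origin on the basket's floor under its body.
- wrench: Open-ended wrench 170 mm long lying on the bench beyond the rest. Bystander.
- oil_can: Aluminium can 64 mm diameter, 130 mm high. Bystander.
- beaker: Glass beaker 68 mm diameter, 85 mm high. Bystander.
- nozzle_nut: Dark steel nozzle nut 38 mm diameter, 45 mm high, standing on the bench. Bystander.
- socket: Steel socket 32 mm diameter, 60 mm high, standing on the bench. Bystander.
Things that resemble listed ones, but are neither listed nor needed, are in the scene too. Leave any pink look-alike of the injector alone.

How it is judged (in metres and radians):
On the way:
1. the injector lies in the sloping drain rest, nozzle down, and has been let go (distance between injector and rest_seat below 0.012 m and angle between injector's own z axis and vertical between 0.65 and 0.92 rad and contact force between the fingers and injector below 0.3 N and linear speed of injector below 0.02 m/s), for 0.3 s.
At the end, for the whole second after the job is handed in: The injector lies flat (its axis within 10 degrees of level) and at rest on the floor of the basket (its origin less than 30 mm above the bench), nozzle and head both inside the basket's walls (z of injector in the frame of basket below 0.03 m and angle between injector's own z axis and vertical between 1.4 and 1.75 rad and x of nozzle_tip in the frame of basket between -0.141 and 0.141 m and y of nozzle_tip in the frame of basket between -0.096 and 0.096 m and x of injector_head in the frame of basket between -0.141 and 0.141 m and y of injector_head in the frame of basket between -0.096 and 0.096 m and linear speed of injector below 0.03 m/s); the robot touches nothing.
It fails at once if the nozzle is knocked (more than 4 N on it) (contact force between nozzle and anything else above 4 N).
It fails at once if the injector is pressed or knocked hard against the basket (more than 40 N) (contact force between injector and basket above 40 N).
It fails at once if the injector is dropped (it falls out of the fingers by more than about 15 mm, faster than 0.55 m/s) (linear speed of injector above 0.55 m/s and contact force between the fingers and injector below 0.3 N).
It fails at once if a bystander is moved by more than 30 mm (distance of any of wrench, oil_can, beaker, nozzle_nut, socket from where it was at the start of the episode above 0.03 m).
It also fails if it takes over 58 s, if anything falls off the work surface, if the arm or the gripper's body presses on something with over 40 N, if the wrist force passes 120 N, or if a joint passes its speed limit or range.

## Working session

There is one attempt and no reset: what is moved stays moved. The work goes in short steps, Python scripts to look and compute and a tool call to move; the robot and the scene stay as the last step left them, time stands still between calls to the robot, and variables do not carry over. Pictures are saved under pics/ and viewed, at most 10 in all, crops included, and the job is handed in when it is done.

Besides the shell and the picture viewer there is one more tool, called after "Call:" by a JSON object that holds its "name" and its "arguments". drive_tool: Moves the arm, as the interface text tells. Its arguments: {"type":"object","properties":{"plan":{"type":"array","items":{"type":"object","properties":{"x":{"type":"number"},"y":{"type":"number"},"z":{"type":"number"},"ax":{"type":"number"},"ay":{"type":"number"},"az":{"type":"number"},"hand":{"type":"number"}}}},"grip_force":{"type":"number"}},"required":["plan"]}

```bash
mkdir -p pics
python3 - <<'E'
from rig import monitor, imaging, r
import cv2
for n in("side","top"):
    im=imaging.grab_frame(n); cv2.imwrite(f"pics/{n}0.png",im[:,:,::-1])
    c=imaging.camera_info(n); print(n,c["mtx"],c["R"],c["t"])
E
ls
```

```text
side [[469.4035523    0.         318.95665547]
 [  0.         469.4035523  240.77894209]
 [  0.           0.           1.        ]] [[-0.98015277 -0.19813659  0.0065143 ]
 [-0.15043739  0.72198763 -0.67535357]
 [ 0.12910901 -0.66292967 -0.73746533]] [ 527.69657957  206.10102938 1187.47410449]
top [[500.25210307   0.         323.16973346]
 [  0.         500.25210307 243.32595728]
 [  0.           0.           1.        ]] [[ 0.02355022 -0.99971577 -0.00371089]
 [-0.99527398 -0.02309547 -0.09432018]
 [ 0.09420767  0.00591461 -0.995535  ]] [ -30.64736184  571.05033831 1486.11871612]
pics
```

View pics/side0.png

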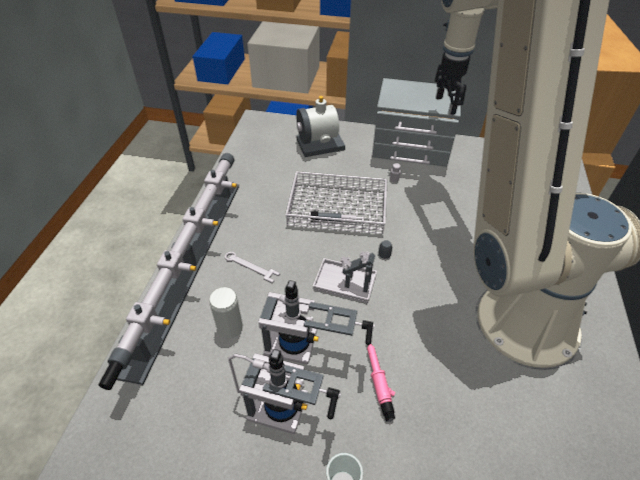

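View pics/top0.png

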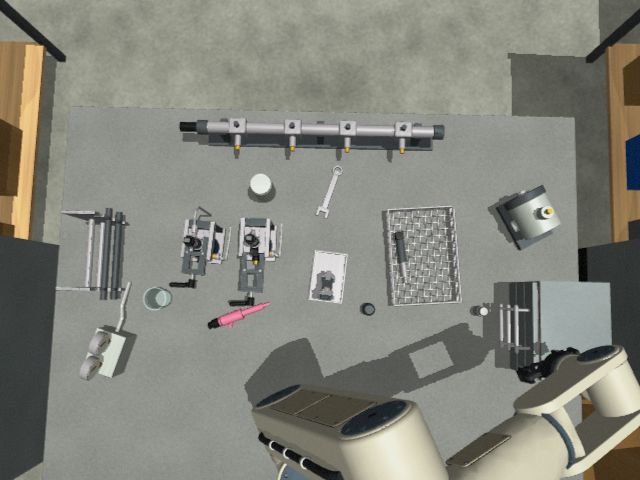

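The top view shows the open station at about (253,245), with its fork drawn towards the robot. The rest is at (328,278), the basket at (423,255) and the shut station at (197,245). I'll enlarge these.

Run:
```python
import cv2,numpy as np
t=cv2.imread("pics/top0.png");s=cv2.imread("pics/side0.png")
a=cv2.resize(t[195:315,220:380],None,fx=5,fy=5,interpolation=2)
cv2.imwrite("pics/a.png",a)
b=cv2.resize(s[160:365,240:400],None,fx=2.9,fy=2.9,interpolation=2)
c=np.zeros((595,800,3),np.uint8)
c[:b.shape[0],:b.shape[1]]=b
d=cv2.resize(t[195:315,380:470],None,fx=3.6,fy=3.6,interpolation=2)
c[:432,470:794]=d[:,:324]
cv2.imwrite("pics/b.png",c)
```

```text
(no output)
```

View pics/a.png

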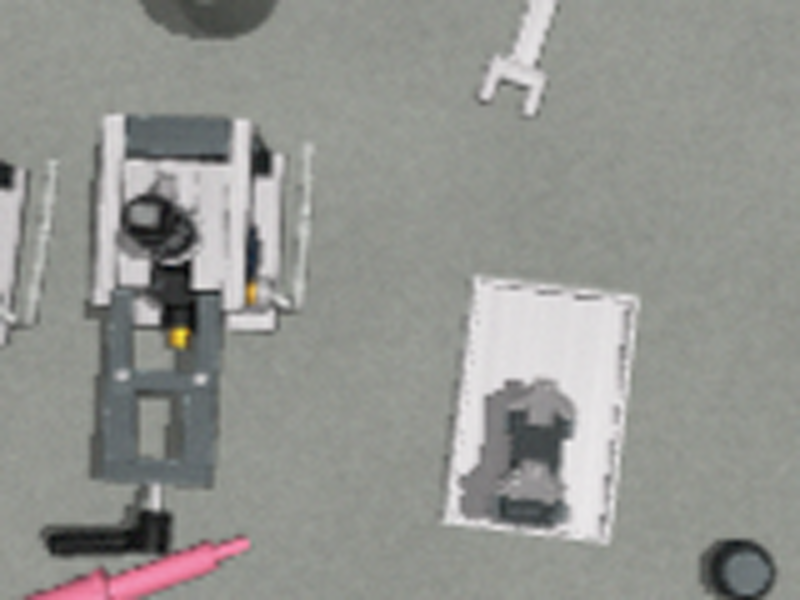

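View pics/b.png

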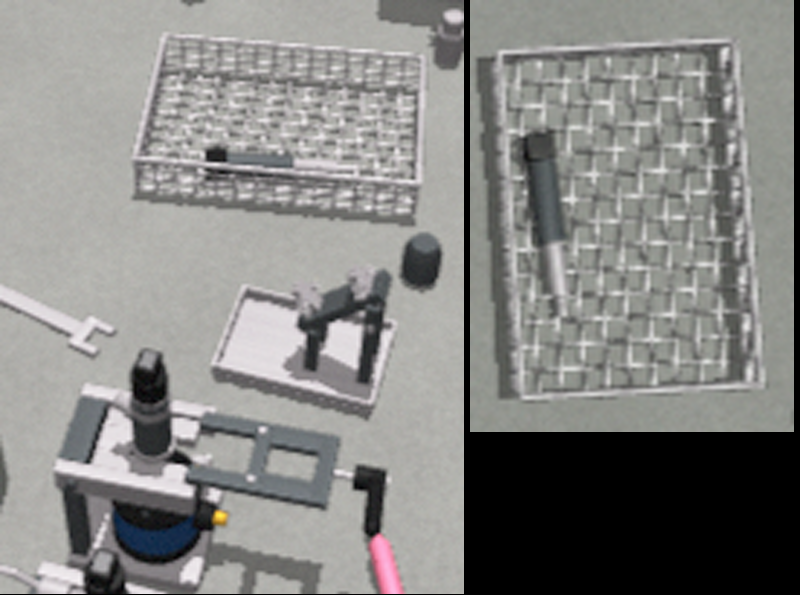

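The crops show these points:
- **Injector:** the plug top is at about top (249,237) and side (292,283).
- **Rest:** the tray corners and both saddles are visible. The lower saddle is at about top (328,274) and the upper at (326,293).
- **Basket:** the free half is on the right in the top view.

Next I'll turn these into positions and overlay the model.

```bash
cat > h.py <<'E'
import numpy as np,cv2,json
from rig import imaging
C={n:imaging.camera_info(n) for n in("side","top")}
def proj(n,X):
    c=C[n];p=np.array(c["mtx"])@(np.array(c["R"])@np.asarray(X,float)+np.array(c["t"]));return p[:2]/p[2]
def ray(n,uv):
    c=C[n];R=np.array(c["R"]);d=R.T@np.linalg.inv(c["mtx"])@np.array([*uv,1.]);return -R.T@np.array(c["t"]),d
def atz(n,uv,z):
    o,d=ray(n,uv);return o+d*(z-o[2])/d[2]
def tri(ut,us):
    (o1,d1),(o2,d2)=ray("top",ut),ray("side",us)
    A=np.stack([d1,-d2],1);k=np.linalg.lstsq(A,o2-o1,rcond=None)[0]
    a,b=o1+k[0]*d1,o2+k[1]*d2;return (a+b)/2,np.linalg.norm(a-b)
def Rz(a):c,s=np.cos(a),np.sin(a);return np.array([[c,-s,0],[s,c,0],[0,0,1]])
E
python3 - <<'E'
from h import *
np.set_printoptions(precision=1,suppress=True)
print("plug",tri((249.2,237),(292.1,282.8)),atz("top",(249.2,237),238),atz("side",(292.1,282.8),238))
b=np.array([atz("top",p,50) for p in[(388.3,209.4),(453.6,206.7),(461.1,301.9),(393.9,305.3)]]);print("basket",b,b.mean(0))
e=b[0]+b[1]-b[2]-b[3];print("yaw",np.arctan2(e[1],e[0]),np.linalg.norm(e)/2,np.linalg.norm(b[0]-b[1]))
t=np.array([atz("top",p,10) for p in[(315,250.4),(347.6,254),(341.6,303.6),(308.8,299.6)]]);print("tray",t.mean(0))
e=t[0]+t[1]-t[2]-t[3];print("yaw",np.arctan2(e[1],e[0]),np.linalg.norm(e)/2,np.linalg.norm(t[0]-t[1]))
# rest seat guess: lower saddle top arms
for nm,ut,us in[("low arms",(328,274),(240+308/2.9,160+297/2.9)),("up arms",(326,292),(240+367/2.9,160+284/2.9))]:print(nm,tri(ut,us))
t0=cv2.imread("pics/top0.png");s0=cv2.imread("pics/side0.png")
f=7;A=cv2.resize(t0[262:308,302:352],None,fx=8,fy=8,interpolation=2)
B=cv2.resize(s0[245:305,330:385],None,fx=7,fy=7,interpolation=2)
D=np.zeros((600,790,3),np.uint8);D[:368,:400]=A;D[:420,400:785]=B
cv2.imwrite("pics/rest.png",D)
A=cv2.resize(t0[212:272,228:278],None,fx=8,fy=8,interpolation=2)
B=cv2.resize(s0[275:360,265:315],None,fx=7,fy=7,interpolation=2)
D=np.zeros((600,790,3),np.uint8);D[:480,:400]=A;D[:595,400:750]=B
cv2.imwrite("pics/inj.png",D)
E
```

```text
plug (array([562.5, 174.3, 238. ]), np.float64(2.4156360355030477)) [563.7 174.5 238. ] [561.3 174.3 238. ]
basket [[ 676.  -210.1   50. ]
 [ 688.7 -405.5   50. ]
 [ 405.8 -427.3   50. ]
 [ 391.2 -229.8   50. ]] [ 540.4 -318.2   50. ]
yaw 0.07284842939073448 284.6578661463224 195.81983920409755
tray [471.5 -35.1  10. ]
yaw -0.10048706755536846 151.01427703605094 100.12599859198043
low arms (array([475.8, -33.8,  80.7]), np.float64(3.5277843184933335))
up arms (array([424.5, -29.1, 116.1]), np.float64(2.1425913438307242))
```

View pics/rest.png

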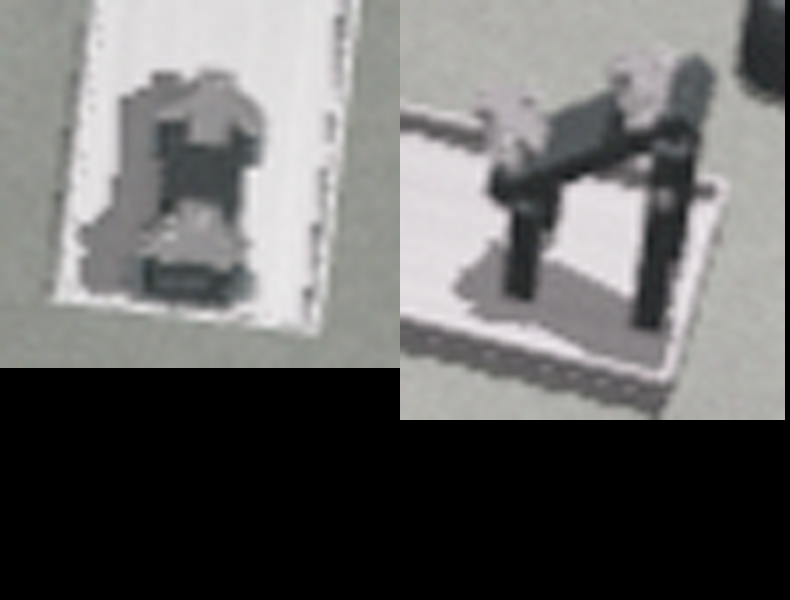

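View pics/inj.png

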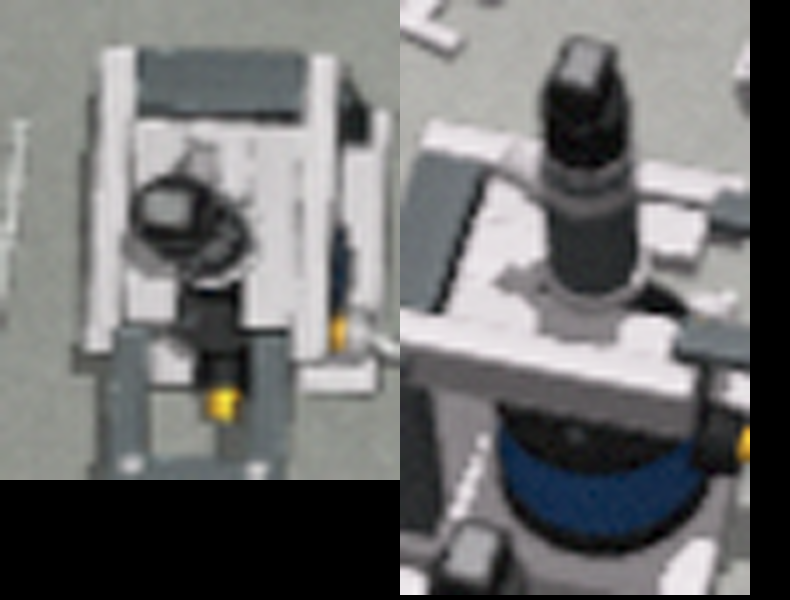

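The stub is light grey and points away from the robot, with its tip at about top (253,231) and side (280,297). The rest's saddles lie on the tray's centre line. An overlay will pin down the seat.

Run:
```python
from h import *
np.set_printoptions(precision=1,suppress=True)
print("stub tip",tri((253,230.75),(280.4,297.1)), "plug2",tri((249,238.2),(291.9,283.9)))
for n,uv in(("top",(253,230.75)),("side",(280.4,297.1))):print(atz(n,uv,180))
for z in(238,197,136):print(z,proj("side",(562,174.3,z)),proj("top",(562,174.3,z)))
T={"top":(cv2.imread("pics/top0.png"),302,262,50,46,8),"side":(cv2.imread("pics/side0.png"),330,245,55,60,7)}
seat0=np.array([471.5,-35,0]);yaw=-0.1
D=np.zeros((600,790,3),np.uint8)
for n,(im,u0,v0,w,h,f) in T.items():
    A=cv2.resize(im[v0:v0+h,u0:u0+w],None,fx=f,fy=f,interpolation=2)
    for d,col in((0,(0,0,255)),(12,(0,255,0))):
        def P(y,h_,s):
            a=np.array([-.7071,0,.7071]);k=np.array([.7071,0,.7071])
            X=seat0+[0,0,108]+Rz(yaw)@(np.array([d,0,0])+a*s+k*h_+[0,y,0]);u=proj(n,X)-[u0,v0];return tuple(int(q) for q in (u+.5)*f)
        for s in(-9,0,52,60):
            b=24 if s<10 else 21.2
            for sg in(-1,1):cv2.line(A,P(0,-b,s),P(sg*20,-b+20,s),col,1)
        cv2.line(A,P(0,-44,-9),P(0,-44,60),col,1)
    if n=="top":D[:A.shape[0],:A.shape[1]]=A
    else:D[:A.shape[0],400:400+A.shape[1]]=A
cv2.imwrite("pics/ov.png",D)
```

```text
stub tip (array([588.3, 174. , 179.5]), np.float64(2.3346565551001452)) plug2 (array([561.2, 175.3, 235.6]), np.float64(0.733980532300814))
[587.1 173.8 180. ]
[589.4 174.4 180. ]
238 [291.8 282.8] [249.3 237.7]
197 [292.5 294.5] [251.6 239.3]
136 [293.4 310.7] [254.7 241.5]
```

View pics/ov.png

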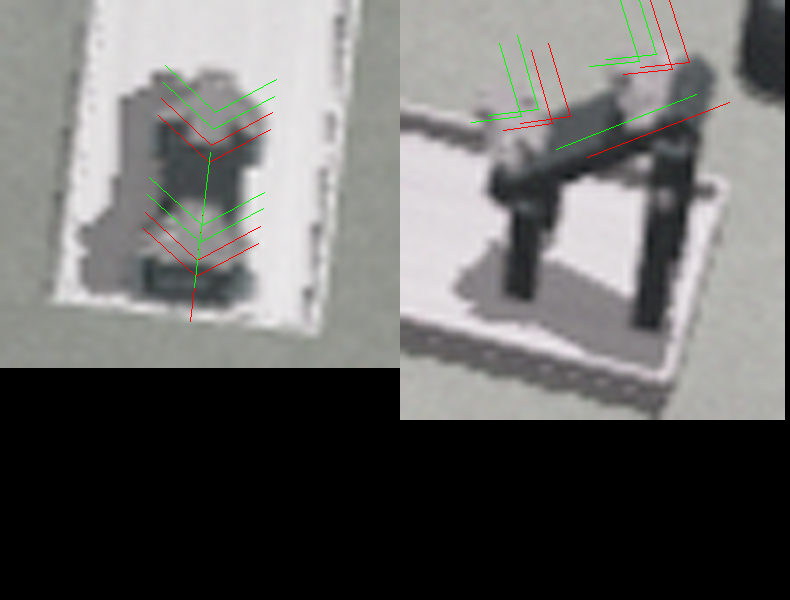

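The overlay confirms the injector at (562, 174.5), with its stub pointing along world +x. The rest's position along its x is still uncertain, so I'll take one strongly enlarged, contrast-stretched look.

Run:
```python
from h import *
D=np.zeros((600,800,3),np.uint8)
t=cv2.imread("pics/top0.png")[266:304,312:340];s=cv2.imread("pics/side0.png")[248:294,340:376]
def e(a,f):
    a=np.clip((a.astype(float)/255)**1.3*1.1*255,0,255).astype(np.uint8)
    return cv2.resize(a,None,fx=f,fy=f,interpolation=cv2.INTER_CUBIC)
a=e(t,14);b=e(s,11)
D[:a.shape[0],:a.shape[1]]=a;D[:b.shape[0],400:400+b.shape[1]]=b
cv2.imwrite("pics/z.png",D)
```

```text
(no output)
```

View pics/z.png

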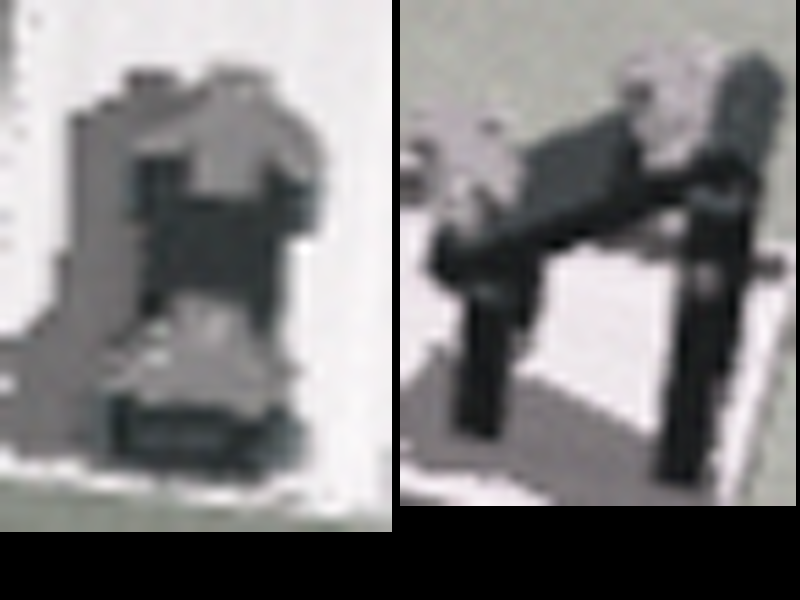

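The light V saddles sit on a dark spine. The upper saddle's dark end face is at about side (373,253), and the seat x is roughly 483 ± 8. I'll settle the rest by touch when laying the injector in. Now for the first moves.

```bash
cat >> h.py <<'E'
from scipy.spatial.transform import Rotation as Ro
from rig import monitor
def tool(yaw,tilt,flip):
    """tool down, tilted by tilt (+: pointing away, i.e. +x of the yawed frame); y along yawed -y (flip=0) or +y"""
    z=np.array([np.sin(tilt),0,-np.cos(tilt)]);y=np.array([0,-1. if not flip else 1,0]);x=np.cross(y,z)
    return Rz(yaw)@np.stack([x,y,z],1)
def cur():
    s=monitor.sense();return s,np.array(s["eef_pos"]),Ro.from_euler("xyz",s["tcp_rot"]).as_matrix()
def delta(p,R):
    s,p0,R0=cur()
    d=R0.T@(np.array(p)-p0)/50;w=np.degrees(Ro.from_matrix(R0.T@R).as_rotvec())/6
    print("shift",d.round(3),"turn",w.round(3),"mm",(np.linalg.norm(d)*50).round(),"deg",(np.linalg.norm(w)*6).round(1))
E
python3 - <<'E'
from h import *
s,p,R=cur();print(s);print(R.round(2))
delta((562,174.4,330),tool(0,0,0));delta((562,174.4,330),tool(0,0,1))
E
```

```text
{'clock': 0.1, 'qpos': array([-1.13344161e+00,  3.53574315e-01,  1.63406482e+00, -1.06996857e-05,
        1.15518956e+00, -2.38434218e-03]), 'qvel': array([-0.00059634, -0.00093691, -0.00127368,  0.00095693,  0.00201492,
       -0.00078292]), 'joint_efforts': array([-7.58557817e-04, -6.06362557e+01, -3.42819750e+01, -5.40816893e-05,
        4.07569562e-03, -4.10466464e-05]), 'eef_pos': array([ 265.88973713, -565.15004765,  230.63744444]), 'tcp_rot': array([-3.14035659e+00,  6.83631469e-06,  4.39743389e-01]), 'contact_force': array([ 1.36392883, -0.0145002 ,  0.00596548]), 'wrist_torque': array([-0.02742881, -0.03990357,  0.06105495]), 'grasp_force': 0.0, 'opening': 1.0039983146206757}
[[ 0.9   0.43 -0.  ]
 [ 0.43 -0.9   0.  ]
 [-0.   -0.   -1.  ]]
shift [ 11.655 -10.865  -1.974] turn [-1.200e-02  3.000e-03  4.199e+00] mm 803.0 deg 25.2
shift [ 11.655 -10.865  -1.974] turn [-4.0000e-03 -1.6000e-02 -2.5801e+01] mm 803.0 deg 154.8
```

Call:
{"name": "drive_tool", "arguments": {"plan": [{"z":-0.9},{"z":-1.97},{"x":0.7,"y":-0.65,"z":-1.97,"az":0.3},{"x":1.4,"y":-1.3,"z":-1.97,"az":0.6},{"x":2.1,"y":-1.95,"z":-1.97,"az":0.9},{"x":2.8,"y":-2.6,"z":-1.97,"az":1.2},{"x":3.5,"y":-3.25,"z":-1.97,"az":1.5},{"x":4.2,"y":-3.9,"z":-1.97,"az":1.8}]}}

```text
invalid input
```

```bash
python3 -c "
from h import *
s,p,R=cur();print(s['clock'],p,s['qpos'].round(2))
delta((562,174.4,330),tool(0,0,0))"
```

```text
0.1 [ 265.88973713 -565.15004765  230.63744444] [-1.13  0.35  1.63 -0.    1.16 -0.  ]
shift [ 11.655 -10.865  -1.974] turn [-1.200e-02  3.000e-03  4.199e+00] mm 803.0 deg 25.2
```

Call:
{"name": "drive_tool", "arguments": {"plan": [{"x":0,"y":0,"z":-0.9,"ax":0,"ay":0,"az":0,"hand":85},{"x":0,"y":0,"z":-1.97,"ax":0,"ay":0,"az":0,"hand":85},{"x":0.7,"y":-0.65,"z":-1.97,"ax":0,"ay":0,"az":0.3,"hand":85},{"x":1.4,"y":-1.3,"z":-1.97,"ax":0,"ay":0,"az":0.6,"hand":85},{"x":2.1,"y":-1.95,"z":-1.97,"ax":0,"ay":0,"az":0.9,"hand":85},{"x":2.8,"y":-2.6,"z":-1.97,"ax":0,"ay":0,"az":1.2,"hand":85},{"x":3.5,"y":-3.25,"z":-1.97,"ax":0,"ay":0,"az":1.5,"hand":85},{"x":4.2,"y":-3.9,"z":-1.97,"ax":0,"ay":0,"az":1.8,"hand":85}]}}

```text
clock: 0.9
eef_pos: [373.2, -297.8, 329.6]
tcp_rot: [-3.141, 0.0, 0.25]
contact_force: [1.0, -0.3, 0.8]
opening: 0.995
grasp_force: 0.0
```

```bash
python3 -c "
from h import *
s,p,R=cur();print(s['clock'],p,s['qpos'].round(2))
delta((562,174.4,330),tool(0,0,0))"
```

```text
0.9 [ 373.21889383 -297.78296978  329.60272576] [-0.68  0.03  1.81  0.    1.3   0.64]
shift [ 5.991e+00 -8.219e+00 -6.000e-03] turn [-2.000e-03  0.000e+00  2.383e+00] mm 509.0 deg 14.3
```

Call:
{"name": "drive_tool", "arguments": {"plan": [{"x":0.55,"y":-0.75,"z":0,"ax":0,"ay":0,"az":0.2,"hand":85},{"x":1.1,"y":-1.5,"z":0,"ax":0,"ay":0,"az":0.4,"hand":85},{"x":1.65,"y":-2.25,"z":0,"ax":0,"ay":0,"az":0.6,"hand":85},{"x":2.2,"y":-3.0,"z":0,"ax":0,"ay":0,"az":0.8,"hand":85},{"x":2.75,"y":-3.75,"z":0,"ax":0,"ay":0,"az":1.0,"hand":85},{"x":3.3,"y":-4.5,"z":0,"ax":0,"ay":0,"az":1.3,"hand":85},{"x":3.85,"y":-5.25,"z":0,"ax":0,"ay":0,"az":1.6,"hand":85},{"x":4.4,"y":-6.0,"z":0,"ax":0,"ay":0,"az":1.9,"hand":85}]}}

```text
clock: 1.7
eef_pos: [511.8, 47.6, 329.7]
tcp_rot: [3.141, 0.0, 0.051]
contact_force: [1.4, 0.4, -0.2]
opening: 0.992
grasp_force: 0.0
```

```bash
python3 -c "
from h import *
delta((562,174.4,300),tool(0,0,0))"
```

```text
shift [ 1.133 -2.482  0.593] turn [0.001 0.001 0.49 ] mm 140.0 deg 2.9
```

Call:
{"name": "drive_tool", "arguments": {"plan": [{"x":0.3,"y":-0.75,"z":0,"ax":0,"ay":0,"az":0.2,"hand":60},{"x":0.6,"y":-1.5,"z":0,"ax":0,"ay":0,"az":0.4,"hand":60},{"x":0.95,"y":-2.1,"z":0.2,"ax":0,"ay":0,"az":0.49,"hand":60},{"x":1.133,"y":-2.482,"z":0.593,"ax":0,"ay":0,"az":0.49,"hand":60},{"x":1.133,"y":-2.482,"z":0.593,"ax":0,"ay":0,"az":0.49,"hand":60},{"x":1.133,"y":-2.482,"z":0.593,"ax":0,"ay":0,"az":0.49,"hand":60}]}}

```text
clock: 2.3
eef_pos: [561.0, 172.4, 299.4]
tcp_rot: [3.141, 0.002, 0.002]
contact_force: [0.4, 0.3, 1.1]
opening: 0.704
grasp_force: 0.0
```

```bash
python3 -c "
from h import *
delta((562,174.4,193),tool(0,0,0))"
```

```text
shift [ 0.024 -0.043  2.128] turn [0.009 0.019 0.02 ] mm 106.0 deg 0.2
```

Call:
{"name": "drive_tool", "arguments": {"plan": [{"x":0,"y":0,"z":0.5,"ax":0,"ay":0,"az":0,"hand":60},{"x":0,"y":0,"z":1.0,"ax":0,"ay":0,"az":0,"hand":60},{"x":0,"y":0,"z":1.5,"ax":0,"ay":0,"az":0,"hand":60},{"x":0,"y":0,"z":1.9,"ax":0,"ay":0,"az":0,"hand":60},{"x":0,"y":0,"z":2.13,"ax":0,"ay":0,"az":0,"hand":60},{"x":0,"y":0,"z":2.13,"ax":0,"ay":0,"az":0,"hand":60},{"x":0,"y":0,"z":2.13,"ax":0,"ay":0,"az":0,"hand":45},{"x":0,"y":0,"z":2.13,"ax":0,"ay":0,"az":0,"hand":35}], "grip_force": 60}}

```text
clock: 3.1
eef_pos: [562.5, 172.6, 195.1]
tcp_rot: [-3.141, -0.002, 0.001]
contact_force: [0.4, 1.4, 2.9]
opening: 0.414
grasp_force: 1.3
```

Call:
{"name": "drive_tool", "arguments": {"plan": [{"x":0,"y":0,"z":0,"ax":0,"ay":0,"az":0,"hand":28},{"x":0,"y":0,"z":0,"ax":0,"ay":0,"az":0,"hand":20},{"x":0,"y":0,"z":0,"ax":0,"ay":0,"az":0,"hand":15},{"x":0,"y":0,"z":0,"ax":0,"ay":0,"az":0,"hand":15},{"x":0,"y":0,"z":0,"ax":0,"ay":0,"az":0,"hand":15},{"x":0,"y":0,"z":0,"ax":0,"ay":0,"az":0,"hand":15}], "grip_force": 60}}

```text
clock: 3.7
eef_pos: [563.5, 174.0, 196.4]
tcp_rot: [-3.139, -0.005, 0.001]
contact_force: [-0.6, 4.6, 9.3]
opening: 0.295
grasp_force: 62.1
```

```bash
python3 -c "
from h import *
im=imaging.grab_frame('side');cv2.imwrite('pics/g.png',im[:,:,::-1])
s,p,R=cur();print({k:s[k] for k in('eef_pos','contact_force','wrist_torque','opening','grasp_force')})"
```

```text
{'eef_pos': array([563.48522613, 173.98483754, 196.40028702]), 'contact_force': array([-1.08096142,  3.59598048,  9.52615473]), 'wrist_torque': array([0.78825174, 0.03624039, 0.01897572]), 'opening': 0.29719785879043603, 'grasp_force': 62.06217259168625}
```

Call:
{"name": "drive_tool", "arguments": {"plan": [{"x":0,"y":0,"z":-0.1,"ax":0,"ay":0,"az":0,"hand":15},{"x":0,"y":0,"z":-0.2,"ax":0,"ay":0,"az":0,"hand":15},{"x":0,"y":0,"z":-0.4,"ax":0,"ay":0,"az":0,"hand":15},{"x":0,"y":0,"z":-0.6,"ax":0,"ay":0,"az":0,"hand":15}]}}

```text
clock: 4.15
eef_pos: [561.5, 172.3, 224.3]
tcp_rot: [3.141, 0.0, 0.001]
contact_force: [-0.3, 0.3, -3.8]
opening: 0.3
grasp_force: 62.0
```

```bash
python3 -c "
from h import *
s,p,R=cur();print({k:s[k] for k in('eef_pos','contact_force','wrist_torque','opening','grasp_force')})"
```

```text
{'eef_pos': array([561.49942032, 172.34965734, 224.30086515]), 'contact_force': array([-0.27640729,  0.30663477, -3.79572278]), 'wrist_torque': array([-0.00229098,  0.00812236, -0.03808702]), 'opening': 0.2997320191199745, 'grasp_force': 62.039345651865005}
```

Call:
{"name": "drive_tool", "arguments": {"plan": [{"x":0,"y":0,"z":-0.4,"ax":0,"ay":0,"az":0,"hand":15},{"x":0,"y":0,"z":-0.8,"ax":0,"ay":0,"az":0,"hand":15},{"x":0,"y":0,"z":-1.2,"ax":0,"ay":0,"az":0,"hand":15},{"x":0,"y":0,"z":-1.6,"ax":0,"ay":0,"az":0,"hand":15},{"x":0,"y":0,"z":-2.0,"ax":0,"ay":0,"az":0,"hand":15},{"x":0,"y":0,"z":-2.4,"ax":0,"ay":0,"az":0,"hand":15},{"x":0,"y":0,"z":-2.6,"ax":0,"ay":0,"az":0,"hand":15},{"x":0,"y":0,"z":-2.6,"ax":0,"ay":0,"az":0,"hand":15}]}}

```text
clock: 4.95
eef_pos: [562.3, 172.6, 355.5]
tcp_rot: [-3.141, -0.003, 0.001]
contact_force: [-0.4, 0.1, -4.2]
opening: 0.295
grasp_force: 62.3
```

```bash
cat >> h.py <<'E'
SX,SY,YAW=483.,-35.5,-0.1
A45=np.array([-.70711,0,.70711]);K45=np.array([.70711,0,.70711])
def restp(s,k,x=0):  # world point at s along axis, k off it, in the rest
    return np.array([SX,SY,108])+Rz(YAW)@(A45*s+K45*k+np.array([x,0,0]))
E
python3 -c "
from h import *
s,p,R=cur();print(p,s['qpos'].round(2))
t=restp(66.4+15,60);print(t)
delta((t[0],t[1],p[2]),tool(-.1,0,0)); delta(t,tool(-.1,np.pi/4,0))"
```

```text
[562.29516375 172.64113697 355.45457459] [ 0.3   0.2   1.56 -0.    1.37  1.87]
[467.94344374 -33.98930536 207.985354  ]
shift [-1.891  4.131 -0.009] turn [-0.009 -0.027  0.964] mm 227.0 deg 5.8
shift [-1.899  4.133  2.94 ] turn [-0.387  7.467  0.91 ] mm 271.0 deg 45.2
```

Call:
{"name": "drive_tool", "arguments": {"plan": [{"x":-0.2,"y":0.5,"z":0,"ax":0,"ay":0,"az":0.12,"hand":15},{"x":-0.47,"y":1.1,"z":0,"ax":0,"ay":0,"az":0.25,"hand":15},{"x":-0.77,"y":1.7,"z":0,"ax":0,"ay":0,"az":0.4,"hand":15},{"x":-1.05,"y":2.3,"z":0,"ax":0,"ay":0,"az":0.55,"hand":15},{"x":-1.33,"y":2.9,"z":0,"ax":0,"ay":0,"az":0.7,"hand":15},{"x":-1.6,"y":3.5,"z":0,"ax":0,"ay":0,"az":0.82,"hand":15},{"x":-1.8,"y":3.95,"z":0,"ax":0,"ay":0,"az":0.93,"hand":15},{"x":-1.89,"y":4.13,"z":0,"ax":0,"ay":0,"az":0.95,"hand":15}]}}

```text
clock: 5.75
eef_pos: [465.9, -35.7, 352.7]
tcp_rot: [3.141, 0.002, -0.1]
contact_force: [-0.3, 0.2, -3.7]
opening: 0.294
grasp_force: 62.5
```

```bash
python3 -c "
from h import *
t=restp(66.4+15,60); delta(t,tool(-.1,np.pi/4,0));print(cur()[0]['contact_force'])"
```

```text
shift [ 0.042 -0.04   2.895] turn [ 7.000e-03  7.516e+00 -1.000e-03] mm 145.0 deg 45.1
[-0.32752095  0.24796647 -3.70549642]
```

Call:
{"name": "drive_tool", "arguments": {"plan": [{"x":0,"y":0,"z":0.1,"ax":0,"ay":0.6,"az":0,"hand":15},{"x":0,"y":0,"z":0.2,"ax":0,"ay":1.7,"az":0,"hand":15},{"x":0,"y":0,"z":0.4,"ax":0,"ay":2.8,"az":0,"hand":15},{"x":0,"y":0,"z":0.6,"ax":0,"ay":3.9,"az":0,"hand":15},{"x":0,"y":0,"z":0.8,"ax":0,"ay":5.0,"az":0,"hand":15},{"x":0,"y":0,"z":1.0,"ax":0,"ay":6.1,"az":0,"hand":15},{"x":0,"y":0,"z":1.2,"ax":0,"ay":7.1,"az":0,"hand":15},{"x":0,"y":0,"z":1.3,"ax":0,"ay":7.5,"az":0,"hand":15}]}}

```text
clock: 6.55
eef_pos: [464.2, -33.3, 285.3]
tcp_rot: [-3.141, -0.783, -0.098]
contact_force: [0.5, -0.3, -4.1]
opening: 0.297
grasp_force: 62.7
```

Call:
{"name": "drive_tool", "arguments": {"plan": [{"x":0,"y":0,"z":0,"ax":0,"ay":0,"az":0,"hand":15},{"x":0,"y":0,"z":0,"ax":0,"ay":0,"az":0,"hand":15}]}}

```text
clock: 6.75
eef_pos: [467.3, -33.9, 288.4]
tcp_rot: [-3.141, -0.783, -0.098]
contact_force: [0.4, -0.9, -4.1]
opening: 0.297
grasp_force: 62.7
```

```bash
python3 -c "
from h import *
s,p,R=cur();print(p,s['contact_force'],s['qpos'].round(2))
t=restp(66.4+15,40); delta(t,tool(-.1,np.pi/4,0))
t=restp(66.4+12,10); delta(t,tool(-.1,np.pi/4,0))
T=R;c=p-R[:,2]*66.4*0
for sd in(-88,94): q=p+R[:,2]*(66.4-sd);print('pt',sd,q,proj('side',q),proj('top',q))
for n in('side','top'): cv2.imwrite('pics/h_%s.png'%n,imaging.grab_frame(n)[:,:,::-1])
a=cv2.resize(cv2.imread('pics/h_side.png')[190:310,300:420],None,fx=4.5,fy=4.5,interpolation=2)
b=cv2.resize(cv2.imread('pics/h_top.png')[225:315,295:355],None,fx=4.2,fy=4.2,interpolation=2)
D=np.zeros((540,800,3),np.uint8);D[:,:540]=a;D[:378,545:797]=b;cv2.imwrite('pics/h.png',D)"
```

```text
[467.31761005 -33.85733784 288.41241184] [ 0.40959031 -0.86752078 -4.05690904] [-0.05 -0.3   2.41 -0.14  0.25  1.74]
shift [-1.526e+00  1.000e-03  1.150e+00] turn [-0.013  0.02   0.012] mm 96.0 deg 0.2
shift [-2.126  0.     1.211] turn [-0.013  0.02   0.012] mm 122.0 deg 0.2
pt -88 [575.73987367 -44.52517838 179.00414008] [308.17492793 227.19484483] [332.99916021 236.7788262 ]
pt 94 [447.93642821 -31.95039225 307.96984902] [362.75829697 199.07532133] [327.5517246  283.01779896]
```

View pics/h.png

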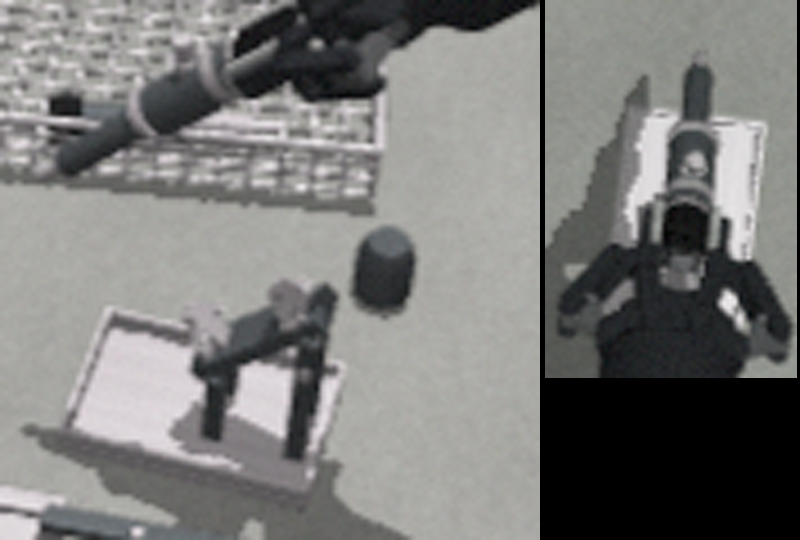

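The picture shows the injector held at 45°, stub up, with the nozzle tip at side (307.5,228) as predicted. I'll move above the saddles and then come down by touch.

Call:
{"name": "drive_tool", "arguments": {"plan": [{"x":0,"y":0,"z":0.4,"ax":0,"ay":0,"az":0,"hand":15},{"x":-0.2,"y":0,"z":0.8,"ax":0,"ay":0,"az":0,"hand":15},{"x":-0.6,"y":0,"z":1.1,"ax":0,"ay":0,"az":0,"hand":15},{"x":-1.0,"y":0,"z":1.15,"ax":0,"ay":0,"az":0,"hand":15},{"x":-1.4,"y":0,"z":1.15,"ax":0,"ay":0,"az":0,"hand":15},{"x":-1.7,"y":0,"z":1.15,"ax":0,"ay":0,"az":0,"hand":15},{"x":-1.8,"y":0,"z":1.15,"ax":0,"ay":0,"az":0,"hand":15},{"x":-1.8,"y":0,"z":1.15,"ax":0,"ay":0,"az":0,"hand":15}]}}

```text
clock: 7.65
eef_pos: [440.7, -36.7, 207.6]
tcp_rot: [-3.134, -0.759, -0.099]
contact_force: [0.1, -0.1, -3.5]
opening: 0.29
grasp_force: 63.3
```

```bash
cat >> h.py <<'E'
def rs():
    s,p,R=cur();q=Rz(YAW).T@(p-[SX,SY,108]);f=R.T@s["contact_force"]
    print("s",(q@A45).round(1),"k",(q@K45).round(1),"y",q[1].round(1),"F tool",f.round(1),"tq",np.round(s["wrist_torque"],2),"g",s["grasp_force"],s["clock"])
E
python3 -c "
from h import *
rs();delta(restp(66.4+15,12),tool(-.1,np.pi/4,0))"
```

```text
s 100.1 k 40.8 y -5.5 F tool [-2.3  0.1  2.6] tq [0.12 0.87 0.02] g 63.30213282706609 7.65
shift [-0.565 -0.107  0.391] turn [-0.08   0.249  0.009] mm 35.0 deg 1.6
```

Call:
{"name": "drive_tool", "arguments": {"plan": [{"x":0,"y":0,"z":0,"ax":0,"ay":0,"az":0,"hand":15},{"x":0,"y":0,"z":0,"ax":0,"ay":0,"az":0,"hand":15},{"x":0,"y":0,"z":0,"ax":0,"ay":0,"az":0,"hand":15}]}}

```text
clock: 7.95
eef_pos: [440.6, -36.4, 207.5]
tcp_rot: [-3.133, -0.759, -0.098]
contact_force: [0.0, 0.4, -3.8]
opening: 0.301
grasp_force: 63.3
```

```bash
python3 -c "
from h import *
rs();print(cur()[0]['qpos'].round(3));delta(restp(66.4+15,12),tool(-.1,np.pi/4,0))"
```

```text
s 100.1 k 40.6 y -5.2 F tool [-2.6 -0.4  2.8] tq [-0.    0.92 -0.05] g 63.302254897671446 7.95
[-8.500e-02 -1.630e-01  2.544e+00 -9.140e-01  1.000e-03  2.495e+00]
shift [-0.562 -0.101  0.39 ] turn [-0.088  0.249  0.009] mm 35.0 deg 1.6
```

```bash
cat > k.py <<'E'
from h import *
from scipy.optimize import least_squares
S=[((.3536,1.634,1.155),(624.6,230.6)),((.03,1.81,1.30),(477.4,329.6)),((.2,1.56,1.37),(588.2,355.5)),((-.3,2.41,.25),(468.5,288.4)),((-.163,2.544,.001),(442.1,207.5))]
def fk(P,q):
    a,d,L1,L2,L3,e=P;A,B,Cc=q[0],q[0]+q[1],q[0]+q[1]+q[2]
    return np.array([a+L1*np.sin(A)+L2*np.sin(B)-e*np.cos(B)+L3*np.sin(Cc),d+L1*np.cos(A)+L2*np.cos(B)+e*np.sin(B)+L3*np.cos(Cc)])
pr=np.array([100,400,450,450,250,0.])
P=least_squares(lambda P:np.r_[np.concatenate([fk(P,q)-x for q,x in S])/3,(P-pr)/300],pr).x
def ik(r,z,pitch,g=(-.1,2.3)):
    f=lambda q:fk(P,(q[0],q[1],pitch-q[0]-q[1]))-[r,z]
    s=least_squares(f,g);return np.r_[s.x,pitch-s.x.sum()],np.linalg.norm(s.fun)
E
python3 -c "
from k import *
np.set_printoptions(precision=3,suppress=True)
print(P,[fk(P,q)-x for q,x in S])
for s,k in((66.4,0),(66.4,40),(81,12),(81,60)):
  t=restp(s,k);print(s,k,ik(np.hypot(*t[:2]),t[2],np.pi*.75))
for s,k in((26,-15),(26,60)):
  t=restp(s,k);print('regrasp',ik(np.hypot(*t[:2]),t[2],np.pi*1.25,(.5,1.5)))
"
```

```text
[  4.3   288.557 564.616 488.052 340.028 -55.312] [array([-1.252, -0.546]), array([0.141, 0.168]), array([1.153, 0.297]), array([-1.129,  0.15 ]), array([ 1.097, -0.059])]
66.4 0 (array([ 0.025,  2.632, -0.301]), np.float64(8.038873388460929e-14))
66.4 40 (array([-0.032,  2.553, -0.165]), np.float64(8.038873388460929e-14))
81 12 (array([-0.055,  2.615, -0.203]), np.float64(2.0495186137532011e-13))
81 60 (array([-0.102,  2.519, -0.061]), np.float64(2.1488015331028464e-12))
regrasp (array([0.698, 1.598, 1.631]), np.float64(1.0247593068766006e-13))
regrasp (array([0.701, 1.442, 1.784]), np.float64(5.859285502108464e-13))
```

The outward tilt needs the wrist bent the other way, because q5 has reached its limit at 0. I'll flip it at a safe height by swinging the tool round the forearm axis (q4 from 0 to π).

```bash
python3 -c "
from k import *
np.set_printoptions(precision=3,suppress=True)
t=restp(81,75)
for ay in(-2.5,-.5,0,1.5,2.5):print(ay,ik(np.hypot(*t[:2]),t[2],np.pi*.75-ay*.10472)[0])
delta(t,tool(-.1,np.pi/4,0));delta(t,tool(-.1,np.pi/4-.26,0))"
```

```text
-2.5 [-0.09   2.307  0.401]
-0.5 [-0.115  2.453  0.071]
0 [-0.11   2.489 -0.023]
1.5 [-0.051  2.594 -0.343]
2.5 [ 0.038  2.659 -0.603]
shift [ 0.698 -0.099  0.365] turn [-0.088  0.249  0.009] mm 40.0 deg 1.6
shift [ 0.698 -0.099  0.365] turn [-0.086 -2.233  0.021] mm 40.0 deg 13.4
```

Call:
{"name": "drive_tool", "arguments": {"plan": [{"x":0.3,"y":0,"z":0,"ax":0,"ay":-0.5,"az":0,"hand":15},{"x":0.7,"y":-0.05,"z":0.1,"ax":0,"ay":-1.2,"az":0,"hand":15},{"x":0.7,"y":-0.1,"z":0.36,"ax":0,"ay":-1.8,"az":0,"hand":15},{"x":0.7,"y":-0.1,"z":0.36,"ax":0,"ay":-2.2,"az":0,"hand":15},{"x":0.7,"y":-0.1,"z":0.36,"ax":0,"ay":-2.2,"az":0,"hand":15},{"x":0.7,"y":-0.1,"z":0.36,"ax":0,"ay":-2.2,"az":0,"hand":15}]}}

```text
clock: 8.55
eef_pos: [479.1, -35.0, 218.6]
tcp_rot: [-3.135, -0.53, -0.096]
contact_force: [-0.7, -0.1, -3.9]
opening: 0.298
grasp_force: 63.4
```

```bash
python3 -c "
from h import *
rs();print(cur()[0]['qpos'].round(3));delta(restp(81,75),tool(-.1,np.pi/4,0))"
```

```text
s 81.0 k 75.5 y 0.1 F tool [-2.6  0.2  3. ] tq [ 0.02  0.69 -0.02] g 63.39582301676273 8.55
[-0.072 -0.09   2.31  -0.014  0.392  1.605]
shift [-0.009  0.001  0.002] turn [-0.086  2.443  0.018] mm 0.0 deg 14.7
```

Call:
{"name": "drive_tool", "arguments": {"plan": [{"x":0,"y":0,"z":0,"ax":0.4,"ay":0.1,"az":0,"hand":15},{"x":0,"y":0,"z":0,"ax":0.8,"ay":0.35,"az":0,"hand":15},{"x":0,"y":0,"z":0,"ax":1.2,"ay":0.7,"az":0,"hand":15},{"x":0,"y":0,"z":0,"ax":1.5,"ay":1.1,"az":0,"hand":15},{"x":0,"y":0,"z":0,"ax":1.7,"ay":1.5,"az":0,"hand":15},{"x":0,"y":0,"z":0,"ax":1.8,"ay":1.9,"az":0,"hand":15},{"x":0,"y":0,"z":0,"ax":1.8,"ay":2.3,"az":0,"hand":15},{"x":0,"y":0,"z":0,"ax":1.8,"ay":2.3,"az":0,"hand":15}]}}

```text
clock: 9.35
eef_pos: [475.4, -35.7, 216.1]
tcp_rot: [-2.928, -0.765, -0.13]
contact_force: [-0.6, 0.3, -3.6]
opening: 0.297
grasp_force: 63.3
```

```bash
python3 -c "
from h import *
rs();print(cur()[0]['qpos'].round(3));delta(restp(81,75),tool(-.1,np.pi/4,0))"
```

```text
s 81.7 k 71.1 y -0.9 F tool [-3.   0.2  2.2] tq [-0.11  0.86  0.02] g 63.324249254292226 9.35
[-0.323 -0.078  2.473  1.508  0.345 -0.081]
shift [ 0.078 -0.017  0.016] turn [-1.837  0.175 -0.223] mm 4.0 deg 11.2
```

Call:
{"name": "drive_tool", "arguments": {"plan": [{"x":0,"y":0,"z":0,"ax":-0.05,"ay":0.4,"az":0,"hand":15},{"x":0,"y":0,"z":0,"ax":-0.2,"ay":0.75,"az":0,"hand":15},{"x":0,"y":0,"z":0,"ax":-0.5,"ay":1.1,"az":-0.05,"hand":15},{"x":0,"y":0,"z":0,"ax":-0.8,"ay":1.35,"az":-0.1,"hand":15},{"x":0,"y":0,"z":0,"ax":-1.2,"ay":1.5,"az":-0.15,"hand":15},{"x":0,"y":0,"z":0,"ax":-1.6,"ay":1.5,"az":-0.2,"hand":15},{"x":0.05,"y":0,"z":0,"ax":-1.84,"ay":1.5,"az":-0.22,"hand":15},{"x":0.05,"y":0,"z":0,"ax":-1.84,"ay":1.5,"az":-0.22,"hand":15}]}}

```text
clock: 10.15
eef_pos: [477.5, -34.6, 217.8]
tcp_rot: [-3.12, -0.92, -0.123]
contact_force: [0.8, -0.5, -2.6]
opening: 0.295
grasp_force: 63.4
```

```bash
python3 -c "
from h import *
rs();print(cur()[0]['qpos'].round(3));delta(restp(81,40),tool(-.1,np.pi/4,0))"
```

```text
s 81.6 k 73.7 y 0.3 F tool [-1.6  0.4  2.3] tq [0.09 0.98 0.02] g 63.41029571074614 10.15
[-0.049 -0.061  2.58   3.266  0.3   -1.645]
shift [-0.67   0.015 -0.078] turn [-0.044 -1.291 -0.131] mm 34.0 deg 7.8
```

Call:
{"name": "drive_tool", "arguments": {"plan": [{"x":-0.2,"y":0,"z":0,"ax":0,"ay":0,"az":0,"hand":15},{"x":-0.4,"y":0,"z":0,"ax":0,"ay":-0.3,"az":-0.05,"hand":15},{"x":-0.6,"y":0,"z":-0.05,"ax":-0.02,"ay":-0.7,"az":-0.1,"hand":15},{"x":-0.67,"y":0.01,"z":-0.07,"ax":-0.04,"ay":-1.1,"az":-0.13,"hand":15},{"x":-0.67,"y":0.01,"z":-0.08,"ax":-0.04,"ay":-1.29,"az":-0.13,"hand":15},{"x":-0.67,"y":0.01,"z":-0.08,"ax":-0.04,"ay":-1.29,"az":-0.13,"hand":15},{"x":-0.67,"y":0.01,"z":-0.08,"ax":-0.04,"ay":-1.29,"az":-0.13,"hand":15}]}}

```text
clock: 10.85
eef_pos: [455.5, -32.7, 194.8]
tcp_rot: [-3.14, -0.79, -0.101]
contact_force: [-0.0, 0.3, -3.5]
opening: 0.295
grasp_force: 63.4
```

```bash
python3 -c "
from h import *
rs();print(cur()[0]['qpos'].round(3));delta(restp(78.4,15),tool(-.1,np.pi/4,0))
s,p,R=cur();
for n in('side','top'):
  print(n,[proj(n,p+R[:,2]*(66.4-q)).round(0) for q in(-88,-4,56)])
  cv2.imwrite('pics/i_%s.png'%n,imaging.grab_frame(n)[:,:,::-1])
a=cv2.resize(cv2.imread('pics/i_side.png')[215:305,310:390],None,fx=6,fy=6,interpolation=2)
b=cv2.resize(cv2.imread('pics/i_top.png')[235:310,300:350],None,fx=6,fy=6,interpolation=2)
D=np.zeros((540,790,3),np.uint8);D[:,:480]=a;D[:450,485:785]=b;cv2.imwrite('pics/i.png',D)"
```

```text
s 80.9 k 41.8 y 0.1 F tool [-2.6 -0.2  2.4] tq [ 0.12  0.87 -0.01] g 63.36519502176088 10.85
[-0.048 -0.083  2.556  3.433  0.126 -1.823]
shift [-0.537  0.002  0.048] turn [-0.009 -0.044 -0.004] mm 27.0 deg 0.3
side [array([313., 253.]), array([335., 243.]), array([353., 235.])]
top [array([332., 244.]), array([330., 263.]), array([328., 278.])]
```

Call:
{"name": "drive_tool", "arguments": {"plan": [{"x":-0.06,"y":0,"z":0,"ax":0,"ay":0,"az":0,"hand":15},{"x":-0.12,"y":0,"z":0,"ax":0,"ay":0,"az":0,"hand":15},{"x":-0.18,"y":0,"z":0,"ax":0,"ay":0,"az":0,"hand":15},{"x":-0.24,"y":0,"z":0,"ax":0,"ay":0,"az":0,"hand":15},{"x":-0.3,"y":0,"z":0,"ax":0,"ay":0,"az":0,"hand":15},{"x":-0.36,"y":0,"z":0,"ax":0,"ay":0,"az":0,"hand":15},{"x":-0.42,"y":0,"z":0,"ax":0,"ay":0,"az":0,"hand":15},{"x":-0.48,"y":0,"z":0,"ax":0,"ay":0,"az":0,"hand":15}]}}

```text
clock: 11.75
eef_pos: [440.1, -31.2, 178.6]
tcp_rot: [-3.141, -0.792, -0.101]
contact_force: [0.6, 0.9, -3.1]
opening: 0.294
grasp_force: 63.4
```

```bash
python3 -c "
from h import *
rs();print(cur()[0]['qpos'].round(3))"
```

```text
s 80.4 k 19.4 y -0.0 F tool [-1.9 -1.   2.6] tq [ 0.13  0.97 -0.04] g 63.364696953549355 11.75
[-0.043 -0.055  2.601  3.344  0.2   -1.729]
```

Call:
{"name": "drive_tool", "arguments": {"plan": [{"x":-0.06,"y":0,"z":0,"ax":0,"ay":0,"az":0,"hand":15},{"x":-0.12,"y":0,"z":0,"ax":0,"ay":0,"az":0,"hand":15},{"x":-0.16,"y":0,"z":0,"ax":0,"ay":0,"az":0,"hand":15},{"x":-0.2,"y":0,"z":0,"ax":0,"ay":0,"az":0,"hand":15}]}}

```text
clock: 12.15
eef_pos: [433.2, -30.5, 171.5]
tcp_rot: [-3.141, -0.792, -0.101]
contact_force: [-0.9, -0.4, -3.1]
opening: 0.296
grasp_force: 63.4
```

```bash
python3 -c "
from h import *
rs();print(cur()[0]['qpos'].round(3))"
```

```text
s 80.3 k 9.5 y -0.0 F tool [-2.8  0.5  1.6] tq [0.06 0.93 0.  ] g 63.36609134265018 12.15
[-0.041 -0.041  2.621  3.322  0.234 -1.705]
```

Call:
{"name": "drive_tool", "arguments": {"plan": [{"x":-0.04,"y":0,"z":0,"ax":0,"ay":0,"az":0,"hand":15},{"x":-0.08,"y":0,"z":0,"ax":0,"ay":0,"az":0,"hand":15},{"x":-0.11,"y":0,"z":0,"ax":0,"ay":0,"az":0,"hand":15},{"x":-0.14,"y":0,"z":0,"ax":0,"ay":0,"az":0,"hand":15}]}}

```text
clock: 12.55
eef_pos: [428.7, -30.1, 166.8]
tcp_rot: [-3.141, -0.793, -0.101]
contact_force: [0.3, -0.2, -2.0]
opening: 0.295
grasp_force: 63.5
```

```bash
python3 -c "
from h import *
rs();print(cur()[0]['qpos'].round(3))"
```

```text
s 80.2 k 3.0 y -0.0 F tool [-1.2  0.1  1.7] tq [ 0.06  0.48 -0.05] g 63.465768322348595 12.55
[-0.039 -0.03   2.634  3.31   0.259 -1.69 ]
```

Contact is felt: the moment fell by half at k≈3, so the seat estimate is good. Next I'll slide down along the axis until the flange bears.

Call:
{"name": "drive_tool", "arguments": {"plan": [{"x":0.02,"y":0,"z":0.05,"ax":0,"ay":0,"az":0,"hand":15},{"x":0.02,"y":0,"z":0.1,"ax":0,"ay":0,"az":0,"hand":15},{"x":0.02,"y":0,"z":0.14,"ax":0,"ay":0,"az":0,"hand":15},{"x":0.02,"y":0,"z":0.18,"ax":0,"ay":0,"az":0,"hand":15},{"x":0.02,"y":0,"z":0.18,"ax":0,"ay":0,"az":0,"hand":15}]}}

```text
clock: 13.05
eef_pos: [435.7, -30.8, 160.8]
tcp_rot: [-3.141, -0.792, -0.101]
contact_force: [0.4, 1.0, -3.4]
opening: 0.294
grasp_force: 63.4
```

```bash
python3 -c "
from h import *
rs();print(cur()[0]['qpos'].round(3))"
```

```text
s 71.0 k 3.7 y -0.0 F tool [-2.2 -1.1  2.6] tq [0.09 0.82 0.01] g 63.44659321010113 13.05
[-0.042  0.008  2.627  3.287  0.287 -1.669]
```

Call:
{"name": "drive_tool", "arguments": {"plan": [{"x":0,"y":0,"z":0.03,"ax":0,"ay":0,"az":0,"hand":15},{"x":0,"y":0,"z":0.06,"ax":0,"ay":0,"az":0,"hand":15},{"x":0,"y":0,"z":0.08,"ax":0,"ay":0,"az":0,"hand":15},{"x":0,"y":0,"z":0.08,"ax":0,"ay":0,"az":0,"hand":15}]}}

```text
clock: 13.45
eef_pos: [438.4, -31.0, 158.1]
tcp_rot: [-3.141, -0.792, -0.101]
contact_force: [-0.2, -0.5, -2.9]
opening: 0.294
grasp_force: 63.5
```

```bash
python3 -c "
from h import *
rs()"
```

```text
s 67.1 k 3.7 y -0.0 F tool [-2.2  0.5  1.9] tq [0.11 0.88 0.02] g 63.450219354767796 13.45
```

Call:
{"name": "drive_tool", "arguments": {"plan": [{"x":0,"y":0,"z":0.02,"ax":0,"ay":0,"az":0,"hand":15},{"x":0,"y":0,"z":0.04,"ax":0,"ay":0,"az":0,"hand":15},{"x":0,"y":0,"z":0.06,"ax":0,"ay":0,"az":0,"hand":15},{"x":0,"y":0,"z":0.06,"ax":0,"ay":0,"az":0,"hand":15}]}}

```text
clock: 13.85
eef_pos: [440.5, -31.3, 156.0]
tcp_rot: [-3.141, -0.792, -0.101]
contact_force: [-0.3, -0.1, -3.3]
opening: 0.295
grasp_force: 63.5
```

```bash
python3 -c "
from h import *
rs()"
```

```text
s 64.1 k 3.8 y -0.0 F tool [-2.6  0.1  2.1] tq [0.04 0.84 0.01] g 63.4517059240261 13.85
```

Call:
{"name": "drive_tool", "arguments": {"plan": [{"x":0,"y":0,"z":0.02,"ax":0,"ay":0,"az":0,"hand":15},{"x":0,"y":0,"z":0.04,"ax":0,"ay":0,"az":0,"hand":15},{"x":0,"y":0,"z":0.06,"ax":0,"ay":0,"az":0,"hand":15},{"x":0,"y":0,"z":0.06,"ax":0,"ay":0,"az":0,"hand":15}]}}

```text
clock: 14.25
eef_pos: [442.6, -31.5, 153.9]
tcp_rot: [-3.141, -0.792, -0.101]
contact_force: [0.2, 0.0, -4.5]
opening: 0.297
grasp_force: 63.5
```

```bash
python3 -c "
from h import *
rs()"
```

```text
s 61.1 k 3.8 y -0.0 F tool [-3.  -0.   3.3] tq [ 0.11  0.94 -0.04] g 63.45247566404396 14.25
```

Call:
{"name": "drive_tool", "arguments": {"plan": [{"x":0,"y":0,"z":0.02,"ax":0,"ay":0,"az":0,"hand":15},{"x":0,"y":0,"z":0.04,"ax":0,"ay":0,"az":0,"hand":15},{"x":0,"y":0,"z":0.06,"ax":0,"ay":0,"az":0,"hand":15},{"x":0,"y":0,"z":0.06,"ax":0,"ay":0,"az":0,"hand":15}]}}

```text
clock: 14.65
eef_pos: [444.5, -31.7, 152.3]
tcp_rot: [-3.141, -0.794, -0.101]
contact_force: [-12.9, 1.0, 14.2]
opening: 0.291
grasp_force: 66.8
```

```bash
python3 -c "
from h import *
rs()
s,p,R=cur();
for n in('side','top'):
  print(n,[proj(n,p+R[:,2]*(66.4-q)).round(0) for q in(-88,-4,56)])
  cv2.imwrite('pics/i_%s.png'%n,imaging.grab_frame(n)[:,:,::-1])
a=cv2.resize(cv2.imread('pics/i_side.png')[230:300,318:384],None,fx=7.5,fy=7.5,interpolation=2)
b=cv2.resize(cv2.imread('pics/i_top.png')[235:310,308:346],None,fx=7.5,fy=7.5,interpolation=2)
D=np.zeros((570,790,3),np.uint8);D[:a.shape[0],:495]=a;D[:b.shape[0],500:785]=b;cv2.imwrite('pics/i.png',D)"
```

```text
s 58.7 k 4.0 y -0.1 F tool [  1.1   0.2 -19.2] tq [0.16 0.41 0.04] g 66.81200489052571 14.65
side [array([316., 264.]), array([339., 255.]), array([356., 248.])]
top [array([331., 249.]), array([329., 268.]), array([327., 282.])]
```

View pics/i.png

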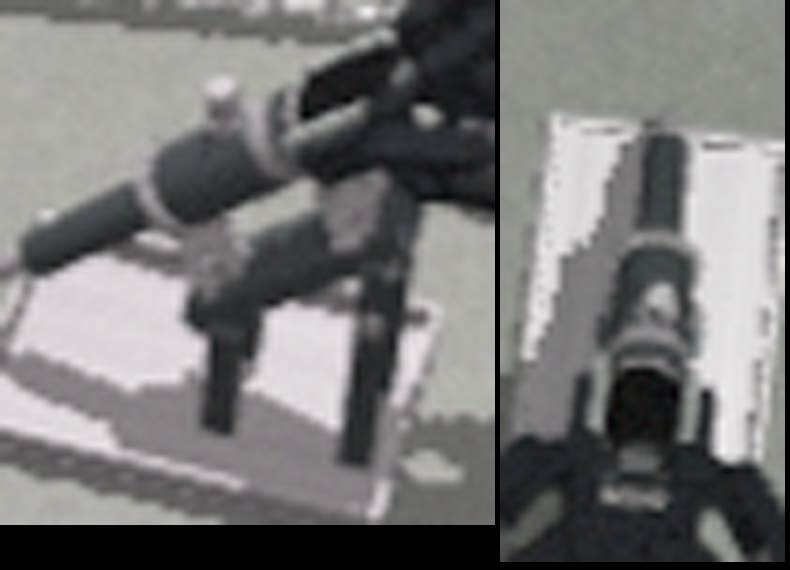

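The picture shows the flange just at the lower saddle, side crop (152,197), and the body over the upper saddle. A 19 N axial force confirms that the flange bears. I'll ease it back a little and settle it down onto the V.

Call:
{"name": "drive_tool", "arguments": {"plan": [{"x":0,"y":0,"z":-0.05,"ax":0,"ay":0,"az":0,"hand":15},{"x":-0.02,"y":0,"z":-0.05,"ax":0,"ay":0,"az":0,"hand":15},{"x":-0.04,"y":0,"z":-0.05,"ax":0,"ay":0,"az":0,"hand":15},{"x":-0.04,"y":0,"z":-0.05,"ax":0,"ay":0,"az":0,"hand":15}]}}

```text
clock: 15.15
eef_pos: [442.1, -31.4, 152.6]
tcp_rot: [-3.141, -0.794, -0.101]
contact_force: [0.3, -0.3, -2.2]
opening: 0.291
grasp_force: 63.6
```

```bash
python3 -c "
from h import *
rs()"
```

```text
s 60.6 k 2.5 y -0.0 F tool [-1.4  0.3  1.7] tq [-0.    0.31  0.04] g 63.639914095401764 15.15
```

Call:
{"name": "drive_tool", "arguments": {"plan": [{"x":-0.02,"y":0,"z":0,"ax":0,"ay":0,"az":0,"hand":15},{"x":-0.04,"y":0,"z":0,"ax":0,"ay":0,"az":0,"hand":15},{"x":-0.04,"y":0,"z":0,"ax":0,"ay":0,"az":0,"hand":15}]}}

```text
clock: 15.45
eef_pos: [441.2, -31.3, 151.6]
tcp_rot: [-3.141, -0.795, -0.101]
contact_force: [2.4, 0.5, 2.4]
opening: 0.298
grasp_force: 63.9
```

```bash
python3 -c "
from h import *
rs()"
```

```text
s 60.6 k 1.1 y -0.0 F tool [ 3.3 -0.7 -0. ] tq [-0.05 -0.54  0.01] g 63.91557276248932 15.45
```

Call:
{"name": "drive_tool", "arguments": {"plan": [{"x":0,"y":0,"z":0,"ax":0,"ay":0,"az":0,"hand":28},{"x":0,"y":0,"z":0,"ax":0,"ay":0,"az":0,"hand":32},{"x":0,"y":0,"z":0,"ax":0,"ay":0,"az":0,"hand":36},{"x":0,"y":0,"z":0,"ax":0,"ay":0,"az":0,"hand":42},{"x":0,"y":0,"z":0,"ax":0,"ay":0,"az":0,"hand":46},{"x":0,"y":0,"z":0,"ax":0,"ay":0,"az":0,"hand":46},{"x":0,"y":0,"z":0,"ax":0,"ay":0,"az":0,"hand":46},{"x":0,"y":0,"z":0,"ax":0,"ay":0,"az":0,"hand":46}]}}

```text
clock: 16.25
eef_pos: [440.2, -31.2, 150.8]
tcp_rot: [-3.141, -0.792, -0.101]
contact_force: [-0.7, 0.3, 0.1]
opening: 0.541
grasp_force: 0.0
```

```bash
python3 -c "
from h import *
rs();im=imaging.grab_frame('side');im0=cv2.imread('pics/i_side.png')[:,:,::-1]
cv2.imwrite('pics/j_side.png',im[:,:,::-1])
# displacement of injector front part between held and released
for n,(a,b,c,d) in {'side':(235,268,312,350),}.items():
  t=im0[a:b,c:d];s=im[a-10:b+10,c-10:d+10]
  m=cv2.matchTemplate(np.ascontiguousarray(s),np.ascontiguousarray(t),cv2.TM_CCOEFF_NORMED);_,v,_,l=cv2.minMaxLoc(m);print(n,v,np.array(l)-10)
"
```

```text
s 60.7 k -0.2 y -0.0 F tool [-0.4 -0.2 -0.6] tq [ 0.03  0.31 -0.04] g 0.0 16.25
side 0.9496684074401855 [0 0]
```

The injector is released, lying still in the rest and carrying no finger force. I'll back off along +k and unflip the wrist.

Call:
{"name": "drive_tool", "arguments": {"plan": [{"x":0.2,"y":0,"z":0,"ax":0,"ay":0,"az":0,"hand":60},{"x":0.5,"y":0,"z":0,"ax":0,"ay":0,"az":0,"hand":60},{"x":0.9,"y":0,"z":0,"ax":0,"ay":0.3,"az":0,"hand":60},{"x":1.3,"y":0,"z":0,"ax":0,"ay":0.7,"az":0,"hand":60},{"x":1.6,"y":0,"z":-0.1,"ax":0,"ay":1.1,"az":0,"hand":60},{"x":1.8,"y":0,"z":-0.3,"ax":0,"ay":1.4,"az":0,"hand":60},{"x":1.8,"y":0,"z":-0.4,"ax":0,"ay":1.5,"az":0,"hand":60},{"x":1.8,"y":0,"z":-0.4,"ax":0,"ay":1.5,"az":0,"hand":60}]}}

```text
clock: 17.1
eef_pos: [487.9, -36.1, 228.8]
tcp_rot: [-3.14, -0.95, -0.101]
contact_force: [0.5, 0.1, -0.7]
opening: 0.702
grasp_force: 0.0
```

```bash
python3 -c "
from k import *
rs();s,p,R=cur();print(s['qpos'].round(3),p)
for ay in(-3.5,-2.5,-1.5,-1,-.5,0,1.5):print(ay,ik(np.hypot(*p[:2]),p[2],np.pi*.75-ay*.10472)[0].round(2))"
```

```text
s 81.9 k 88.9 y -0.1 F tool [-0.3 -0.2  0.8] tq [-0.02  0.38 -0.06] g 0.0 17.1
[-0.047 -0.062  2.569  3.279  0.318 -1.67 ] [487.92651156 -36.07183561 228.82336226]
-3.5 [-0.06  2.21  0.57]
-2.5 [-0.09  2.28  0.43]
-1.5 [-0.11  2.35  0.27]
-1 [-0.12  2.39  0.19]
-0.5 [-0.12  2.42  0.11]
0 [-0.12  2.46  0.01]
1.5 [-0.07  2.57 -0.3 ]
```

Call:
{"name": "drive_tool", "arguments": {"plan": [{"x":0,"y":0,"z":0,"ax":0.4,"ay":0,"az":0,"hand":60},{"x":0,"y":0,"z":0,"ax":0.8,"ay":-0.2,"az":0,"hand":60},{"x":0,"y":0,"z":0,"ax":1.2,"ay":-0.45,"az":0,"hand":60},{"x":0,"y":0,"z":0,"ax":1.5,"ay":-0.8,"az":0,"hand":60},{"x":0,"y":0,"z":0,"ax":1.7,"ay":-1.1,"az":0,"hand":60},{"x":0,"y":0,"z":0,"ax":1.8,"ay":-1.4,"az":0,"hand":60},{"x":0,"y":0,"z":0,"ax":1.8,"ay":-1.7,"az":0,"hand":60},{"x":0,"y":0,"z":0,"ax":1.8,"ay":-1.7,"az":0,"hand":60}]}}

```text
clock: 17.9
eef_pos: [490.5, -31.5, 229.8]
tcp_rot: [-2.961, -0.795, -0.081]
contact_force: [-1.2, -0.2, 0.4]
opening: 0.703
grasp_force: 0.0
```

Call:
{"name": "drive_tool", "arguments": {"plan": [{"x":0,"y":0,"z":0,"ax":0,"ay":-0.4,"az":0,"hand":60},{"x":0,"y":0,"z":0,"ax":-0.2,"ay":-0.8,"az":0,"hand":60},{"x":0,"y":0,"z":0,"ax":-0.4,"ay":-1.2,"az":0,"hand":60},{"x":0,"y":0,"z":0,"ax":-0.8,"ay":-1.6,"az":0,"hand":60},{"x":0,"y":0,"z":0,"ax":-1.2,"ay":-2.0,"az":0,"hand":60},{"x":0,"y":0,"z":0,"ax":-1.6,"ay":-2.4,"az":0,"hand":60},{"x":0,"y":0,"z":0,"ax":-1.8,"ay":-2.8,"az":0,"hand":60},{"x":0,"y":0,"z":0,"ax":-1.8,"ay":-2.8,"az":0,"hand":60}]}}

```text
clock: 18.7
eef_pos: [490.3, -32.0, 229.8]
tcp_rot: [3.112, -0.502, -0.054]
contact_force: [-0.0, 1.3, 0.1]
opening: 0.703
grasp_force: 0.0
```

```bash
python3 -c "
from k import *
rs();s,p,R=cur();print(s['qpos'].round(3),p)
t=np.array([SX,SY,108])+Rz(-.1)@[30,0,190];print(t)
print(ik(np.hypot(*t[:2]),t[2],np.pi*1.25,(.5,1.5)))
delta(t,tool(-.1,-np.pi/4,0))"
```

```text
s 81.3 k 91.0 y 4.2 F tool [-0.  -1.3 -0.2] tq [0.02 0.27 0.03] g 0.0 18.7
[-0.044 -0.081  2.259 -0.078  0.463  1.649] [490.28331382 -32.01212857 229.8395166 ]
[512.85012496 -38.4950025  298.        ]
(array([0.58487599, 1.33951061, 2.00260422]), np.float64(1.1368683772161603e-13))
shift [ 1.057  0.134 -0.971] turn [  0.313 -12.3     0.283] mm 72.0 deg 73.8
```

Call:
{"name": "drive_tool", "arguments": {"plan": [{"x":0.3,"y":0,"z":-0.5,"ax":0,"ay":-1.0,"az":0,"hand":60},{"x":0.6,"y":0,"z":-0.9,"ax":0,"ay":-2.2,"az":0,"hand":60},{"x":1.0,"y":0.1,"z":-0.97,"ax":0,"ay":-3.4,"az":0,"hand":60},{"x":1.06,"y":0.13,"z":-0.97,"ax":0,"ay":-4.6,"az":0,"hand":60},{"x":1.06,"y":0.13,"z":-0.97,"ax":0.1,"ay":-5.8,"az":0,"hand":60},{"x":1.06,"y":0.13,"z":-0.97,"ax":0.1,"ay":-7.0,"az":0.1,"hand":60},{"x":1.06,"y":0.13,"z":-0.97,"ax":0.2,"ay":-8.2,"az":0.1,"hand":60},{"x":1.06,"y":0.13,"z":-0.97,"ax":0.2,"ay":-9.4,"az":0.2,"hand":60}]}}

```text
clock: 19.5
eef_pos: [513.5, -38.1, 298.8]
tcp_rot: [3.137, 0.485, -0.088]
contact_force: [0.9, 0.1, -0.7]
opening: 0.705
grasp_force: 0.0
```

```bash
python3 -c "
from h import *
rs();print(cur()[0]['qpos'].round(2))
delta(restp(15,100),tool(-.1,-np.pi/4,0))"
```

```text
s 113.3 k 156.6 y 0.5 F tool [ 1.1 -0.2  0.2] tq [ 0.02 -0.24  0.01] g 0.0 19.5
[-0.08  0.41  1.49  0.    1.73  1.58]
shift [1.541 0.01  1.663] turn [ 0.104 -2.873  0.083] mm 113.0 deg 17.3
```

Call:
{"name": "drive_tool", "arguments": {"plan": [{"x":0,"y":0,"z":0,"ax":0,"ay":-1.2,"az":0,"hand":60},{"x":0.3,"y":0,"z":0.1,"ax":0.1,"ay":-2.3,"az":0.05,"hand":60},{"x":0.8,"y":0,"z":0.4,"ax":0.1,"ay":-2.87,"az":0.08,"hand":60},{"x":1.2,"y":0,"z":0.8,"ax":0.1,"ay":-2.87,"az":0.08,"hand":60},{"x":1.5,"y":0,"z":1.2,"ax":0.1,"ay":-2.87,"az":0.08,"hand":60},{"x":1.54,"y":0.01,"z":1.6,"ax":0.1,"ay":-2.87,"az":0.08,"hand":60},{"x":1.54,"y":0.01,"z":1.66,"ax":0.1,"ay":-2.87,"az":0.08,"hand":60},{"x":1.54,"y":0.01,"z":1.66,"ax":0.1,"ay":-2.87,"az":0.08,"hand":60}]}}

```text
clock: 20.3
eef_pos: [542.9, -41.4, 189.5]
tcp_rot: [3.141, 0.781, -0.099]
contact_force: [0.3, -0.3, 0.7]
opening: 0.7
grasp_force: 0.0
```

```bash
python3 -c "
from h import *
rs();print(cur()[0]['qpos'].round(2))
im=imaging.grab_frame('side')[:,:,::-1];cv2.imwrite('pics/l_side.png',im)
im0=cv2.imread('pics/side0.png')
# expected pixels of injector features for seat shift ds (our frame), k
for ds in(-12,-8,-4,0):print(ds,[proj('side',restp(a+ds,b)).round(1).tolist() for a,b in((-88,0),(-66,0),(3,17),(50,28),(108,0))])
# dark shank: scan profile along axis
g=cv2.cvtColor(im,cv2.COLOR_BGR2GRAY).astype(np.float32)
for ks in(0,4,-4):
  pts=np.array([proj('side',restp(a,ks)) for a in range(-106,116,3)],np.float32)
  v=cv2.remap(g,pts[:,0][None],pts[:,1][None],1)[0];print(ks,dict(zip(range(-106,116,3),v.astype(int).tolist())))
"
```

```text
s 15.0 k 100.2 y 0.1 F tool [-0.2  0.3 -0.8] tq [-0.05 -0.31 -0.02] g 0.0 20.3
[-0.09  0.73  1.34  0.01  1.86  1.58]
-12 [[316.7, 265.7], [322.3, 263.4], [336.5, 251.4], [347.0, 242.8], [371.8, 242.5]]
-8 [[317.7, 265.3], [323.4, 262.9], [337.6, 250.9], [348.1, 242.3], [373.1, 241.9]]
-4 [[318.7, 264.9], [324.4, 262.5], [338.7, 250.4], [349.3, 241.7], [374.3, 241.4]]
0 [[319.8, 264.4], [325.5, 262.0], [339.8, 249.9], [350.5, 241.2], [375.6, 240.9]]
0 {-106: 173, -103: 158, -100: 135, -97: 121, -94: 108, -91: 114, -88: 122, -85: 86, -82: 58, -79: 56, -76: 56, -73: 56, -70: 58, -67: 56, -64: 56, -61: 59, -58: 60, -55: 59, -52: 59, -49: 59, -46: 59, -43: 60, -40: 61, -37: 63, -34: 63, -31: 61, -28: 60, -25: 77, -22: 111, -19: 143, -16: 129, -13: 82, -10: 62, -7: 62, -4: 64, -1: 63, 2: 66, 5: 66, 8: 67, 11: 69, 14: 68, 17: 67, 20: 65, 23: 68, 26: 68, 29: 75, 32: 103, 35: 131, 38: 133, 41: 109, 44: 74, 47: 76, 50: 107, 53: 120, 56: 71, 59: 28, 62: 22, 65: 23, 68: 21, 71: 24, 74: 23, 77: 24, 80: 22, 83: 19, 86: 19, 89: 23, 92: 32, 95: 62, 98: 102, 101: 121, 104: 129, 107: 156, 110: 178, 11
[... 617 characters left out ...]
: 97, 104: 121, 107: 153, 110: 179, 113: 182}
-4 {-106: 174, -103: 168, -100: 160, -97: 161, -94: 170, -91: 184, -88: 166, -85: 124, -82: 76, -79: 56, -76: 46, -73: 44, -70: 53, -67: 48, -64: 45, -61: 45, -58: 46, -55: 46, -52: 48, -49: 47, -46: 48, -43: 48, -40: 50, -37: 51, -34: 51, -31: 51, -28: 56, -25: 80, -22: 112, -19: 126, -16: 93, -13: 58, -10: 52, -7: 52, -4: 51, -1: 53, 2: 54, 5: 55, 8: 57, 11: 58, 14: 59, 17: 58, 20: 60, 23: 58, 26: 58, 29: 73, 32: 102, 35: 117, 38: 106, 41: 80, 44: 68, 47: 78, 50: 109, 53: 102, 56: 42, 59: 22, 62: 22, 65: 22, 68: 19, 71: 22, 74: 24, 77: 18, 80: 18, 83: 18, 86: 17, 89: 22, 92: 37, 95: 78, 98: 112, 101: 118, 104: 129, 107: 168, 110: 185, 113: 183}
```

```bash
python3 -c "
from h import *
# fit: edges of shank (dark on bright) perpendicular profiles in side images
for f,n in(('h_side','side'),('i_side','side'),('j_side','side'),('l_side','side')):
  g=cv2.cvtColor(cv2.imread('pics/%s.png'%f),cv2.COLOR_BGR2GRAY).astype(np.float32)
  if f=='h_side':
    S0,K0=0,0;o=np.array([467.3,-33.86,288.41]);R=tool(-.098,.783,0)
    pt=lambda a,k:o+R[:,2]*(66.4-a)+R[:,0]*k
  else: pt=lambda a,k:restp(a-7.7,k)
  pts=np.array([proj(n,pt(a,0 if f=='h_side' else 2)) for a in range(-100,100,2)],np.float32)
  v=cv2.remap(g,pts[:,0][None],pts[:,1][None],1)[0].astype(int)
  print(f,' '.join('%d:%d'%(a,x) for a,x in zip(range(-100,100,2),v)))
"
```

```text
h_side -100:103 -98:104 -96:105 -94:115 -92:129 -90:145 -88:160 -86:166 -84:168 -82:168 -80:163 -78:145 -76:118 -74:90 -72:75 -70:65 -68:66 -66:68 -64:69 -62:67 -60:66 -58:65 -56:65 -54:65 -52:63 -50:66 -48:67 -46:67 -44:68 -42:67 -40:67 -38:67 -36:68 -34:68 -32:68 -30:69 -28:68 -26:68 -24:67 -22:63 -20:59 -18:57 -16:77 -14:106 -12:129 -10:145 -8:132 -6:104 -4:63 -2:58 0:58 2:59 4:59 6:59 8:58 10:59 12:60 14:61 16:60 18:60 20:61 22:60 24:57 26:54 28:57 30:58 32:58 34:58 36:62 38:83 40:104 42:116 44:116 46:110 48:89 50:82 52:86 54:95 56:103 58:109 60:109 62:108 64:111 66:112 68:112 70:112 72:112 74:111 76:111 78:111 80:112 82:113 84:108 86:99 88:82 90:61 92:39 94:38 96:37 98:41
i_side -100:172 -98:172 -96:164 -94:155 -92:151 -90:151 -88:150 -86:150 -84:150 -82:151 -80:144 -78:131 -76:106 -74:77 -72:68 -70:67 -68:66 -66:66 -64:67 -62:68 -60:67 -58:66 -56:67 -54:67 -52:66 -50:65 -48:66 -46:66 -44:68 -42:68 -40:67 -38:66 -36:66 -34:66 -32:66 -30:65 -28:65 -26:65 -24:65 -22:64 -20:65 -18:78 -16:100 -14:128 -12:141 -10:137 -8:107 -6:76 -4:65 -2:59 0:60 2:60 4:61 6:61 8:60 10:61 12:62 14:63
[... 921 characters left out ...]
3 92:25 94:29 96:30 98:28
l_side -100:179 -98:174 -96:162 -94:144 -92:128 -90:114 -88:114 -86:117 -84:122 -82:124 -80:116 -78:103 -76:86 -74:67 -72:62 -70:63 -68:62 -66:63 -64:64 -62:67 -60:65 -58:64 -56:64 -54:64 -52:66 -50:67 -48:66 -46:66 -44:66 -42:67 -40:68 -38:68 -36:69 -34:67 -32:66 -30:68 -28:70 -26:70 -24:70 -22:68 -20:67 -18:72 -16:87 -14:110 -12:133 -10:154 -8:142 -6:119 -4:87 -2:67 0:67 2:67 4:68 6:68 8:68 10:70 12:70 14:70 16:72 18:74 20:75 22:74 24:74 26:72 28:71 30:72 32:73 34:74 36:73 38:85 40:104 42:129 44:144 46:144 48:131 50:110 52:91 54:84 56:92 58:108 60:127 62:118 64:94 66:44 68:24 70:27 72:26 74:24 76:22 78:24 80:28 82:27 84:27 86:29 88:26 90:21 92:23 94:24 96:28 98:28
```

Checked in the image: the injector's origin lies at s≈-8 in my rest frame and is at rest. Now I'll approach the body at right angles to the axis.

Call:
{"name": "drive_tool", "arguments": {"plan": [{"x":0,"y":0,"z":0.5,"ax":0,"ay":0,"az":0,"hand":60},{"x":0,"y":0,"z":1.0,"ax":0,"ay":0,"az":0,"hand":60},{"x":0,"y":0,"z":1.4,"ax":0,"ay":0,"az":0,"hand":60},{"x":0,"y":0,"z":1.7,"ax":0,"ay":0,"az":0,"hand":60},{"x":0,"y":0,"z":1.9,"ax":0,"ay":0,"az":0,"hand":60},{"x":0,"y":0,"z":2.1,"ax":0,"ay":0,"az":0,"hand":60},{"x":0,"y":0,"z":2.24,"ax":0,"ay":0,"az":0,"hand":60},{"x":0,"y":0,"z":2.24,"ax":0,"ay":0,"az":0,"hand":60}]}}

```text
clock: 21.15
eef_pos: [464.9, -33.6, 110.0]
tcp_rot: [-3.142, 0.779, -0.099]
contact_force: [-0.5, -0.5, 0.7]
opening: 0.7
grasp_force: 0.0
```

```bash
python3 -c "
from h import *
rs();print(cur()[0]['qpos'].round(2))"
```

```text
s 14.3 k -11.4 y 0.1 F tool [-0.8  0.6 -0.2] tq [-0.04 -0.34  0.02] g 0.0 21.15
[-0.08  0.72  1.57  0.01  1.63  1.58]
```

Call:
{"name": "drive_tool", "arguments": {"plan": [{"x":0,"y":0,"z":0,"ax":0,"ay":0,"az":0,"hand":50},{"x":0,"y":0,"z":0,"ax":0,"ay":0,"az":0,"hand":42},{"x":0,"y":0,"z":0,"ax":0,"ay":0,"az":0,"hand":36},{"x":0,"y":0,"z":0,"ax":0,"ay":0,"az":0,"hand":31},{"x":0,"y":0,"z":0,"ax":0,"ay":0,"az":0,"hand":25},{"x":0,"y":0,"z":0,"ax":0,"ay":0,"az":0,"hand":18},{"x":0,"y":0,"z":0,"ax":0,"ay":0,"az":0,"hand":15},{"x":0,"y":0,"z":0,"ax":0,"ay":0,"az":0,"hand":15}], "grip_force": 70}}

```text
clock: 21.95
eef_pos: [465.8, -33.7, 110.4]
tcp_rot: [3.142, 0.777, -0.099]
contact_force: [4.2, -0.5, 5.8]
opening: 0.326
grasp_force: 68.9
```

```bash
python3 -c "
from h import *
rs();print(cur()[0]['opening']*85.4)"
```

```text
s 13.9 k -10.5 y 0.0 F tool [-1.   0.1 -7.1] tq [-0.06 -0.26  0.05] g 68.89873623847961 21.95
27.83910344733847
```

Call:
{"name": "drive_tool", "arguments": {"plan": [{"x":0,"y":0,"z":-0.06,"ax":0,"ay":0,"az":0,"hand":15},{"x":0,"y":0,"z":-0.15,"ax":0,"ay":0,"az":0,"hand":15},{"x":0,"y":0,"z":-0.3,"ax":0,"ay":0,"az":0,"hand":15},{"x":0,"y":0,"z":-0.6,"ax":0,"ay":0,"az":0,"hand":15},{"x":0,"y":0,"z":-1.0,"ax":0,"ay":0,"az":0,"hand":15},{"x":0.3,"y":0,"z":-1.4,"ax":0,"ay":0,"az":0,"hand":15},{"x":-0.1,"y":0,"z":-1.8,"ax":0,"ay":0,"az":0,"hand":15},{"x":-0.5,"y":0,"z":-2.2,"ax":0,"ay":0,"az":0,"hand":15}]}}

```text
clock: 22.75
eef_pos: [524.7, -39.5, 206.0]
tcp_rot: [-3.141, 0.78, -0.099]
contact_force: [0.2, 1.1, -3.1]
opening: 0.327
grasp_force: 69.2
```

```bash
python3 -c "
from h import *
rs();s,p,R=cur();print(p,s['qpos'].round(2));delta(p+[-20,0,110],tool(-.1,0,0))
b=Rz(.073);c=np.array([540.4,-318.2,0])
t=c+b@[-10-22+0,-42,200];print(t);delta(t,tool(.073,0,0))"
```

```text
s 39.7 k 99.0 y 0.1 F tool [ 2.2 -1.1  2.2] tq [-0.06 -0.8  -0.07] g 69.18667674064636 22.75
[524.74223444 -39.54914707 206.0453528 ] [-0.08  0.68  1.38  0.01  1.86  1.58]
shift [-1.831  0.039 -1.284] turn [3.000e-03 7.451e+00 8.000e-03] mm 112.0 deg 44.7
[ 511.54850375 -362.42206648  200.        ]
shift [ 0.352  6.452 -0.179] turn [-0.642  7.432 -1.559] mm 323.0 deg 45.7
```

Call:
{"name": "drive_tool", "arguments": {"plan": [{"x":-0.1,"y":0,"z":-0.1,"ax":0,"ay":0.5,"az":0,"hand":15},{"x":-0.25,"y":0,"z":-0.25,"ax":0,"ay":1.5,"az":0,"hand":15},{"x":-0.4,"y":0,"z":-0.4,"ax":0,"ay":2.6,"az":0,"hand":15},{"x":-0.5,"y":0,"z":-0.5,"ax":0,"ay":3.7,"az":0,"hand":15},{"x":-0.5,"y":0,"z":-0.5,"ax":0,"ay":4.8,"az":0,"hand":15},{"x":-0.5,"y":0,"z":-0.5,"ax":0,"ay":5.9,"az":0,"hand":15},{"x":-0.5,"y":0,"z":-0.5,"ax":0,"ay":6.9,"az":0,"hand":15},{"x":-0.5,"y":0,"z":-0.5,"ax":0,"ay":7.45,"az":0,"hand":15}]}}

```text
clock: 23.55
eef_pos: [522.9, -39.4, 242.0]
tcp_rot: [-3.141, -0.005, -0.099]
contact_force: [-0.9, -0.2, -4.1]
opening: 0.326
grasp_force: 69.1
```

```bash
python3 -c "
from h import *
s,p,R=cur();print(p,s['contact_force'])
b=Rz(.073);c=np.array([540.4,-318.2,0])
t=c+b@[-12,-44,220];print(t);delta(t,tool(.073,0,0))"
```

```text
[522.93196624 -39.35256993 242.00016466] [-0.9266427  -0.18619287 -4.0556625 ]
[ 531.64110777 -362.95803623  220.        ]
shift [0.812 6.423 0.443] turn [ 0.002 -0.043 -1.644] mm 324.0 deg 9.9
```

Call:
{"name": "drive_tool", "arguments": {"plan": [{"x":0.05,"y":0.4,"z":0,"ax":0,"ay":0,"az":-0.1,"hand":15},{"x":0.15,"y":1.2,"z":0,"ax":0,"ay":0,"az":-0.3,"hand":15},{"x":0.25,"y":2.0,"z":0,"ax":0,"ay":0,"az":-0.5,"hand":15},{"x":0.38,"y":3.0,"z":0,"ax":0,"ay":0,"az":-0.8,"hand":15},{"x":0.5,"y":4.0,"z":0,"ax":0,"ay":0,"az":-1.1,"hand":15},{"x":0.63,"y":5.0,"z":0,"ax":0,"ay":0,"az":-1.4,"hand":15},{"x":0.75,"y":5.9,"z":0.2,"ax":0,"ay":0,"az":-1.6,"hand":15},{"x":0.81,"y":6.42,"z":0.44,"ax":0,"ay":0,"az":-1.64,"hand":15}]}}

```text
clock: 24.35
eef_pos: [532.3, -366.5, 219.5]
tcp_rot: [3.141, -0.002, 0.072]
contact_force: [0.3, 0.0, -2.9]
opening: 0.327
grasp_force: 69.7
```

Call:
{"name": "drive_tool", "arguments": {"plan": [{"x":0,"y":0,"z":0,"ax":0,"ay":0,"az":0,"hand":15},{"x":0,"y":0,"z":0,"ax":0,"ay":0,"az":0,"hand":15},{"x":0,"y":0,"z":0,"ax":0,"ay":0,"az":0,"hand":15}]}}

```text
clock: 24.65
eef_pos: [532.7, -362.0, 219.6]
tcp_rot: [-3.141, -0.001, 0.073]
contact_force: [-0.6, -0.6, -3.1]
opening: 0.323
grasp_force: 69.8
```

```bash
python3 -c "
from h import *
s,p,R=cur();print(p,s['tcp_rot'],s['contact_force'])
im=imaging.grab_frame('side');cv2.imwrite('pics/m_side.png',im[:,:,::-1]);cv2.imwrite('pics/m_top.png',imaging.grab_frame('top')[:,:,::-1])
im0=cv2.imread('pics/side0.png')
ax=p-R[:,2]*12
for a in(-88,-66,0,66,108):print(a,proj('side',ax+R[:,0]*(22-a)).round(1))
# shank edges: profile vertically across columns between flange and nozzle
g=cv2.cvtColor(im,cv2.COLOR_RGB2GRAY).astype(np.float32)
for a in range(-64,-6,8):
  c=proj('side',ax+R[:,0]*(22-a));col=g[int(c[1])-14:int(c[1])+15,int(round(c[0]))].astype(int);print(a,int(round(c[0])),int(c[1])-14,col.tolist())
"
```

```text
[ 532.70585658 -361.95400268  219.56870688] [-3.14090005e+00 -1.10126455e-03  7.29466578e-02] [-0.5678898  -0.59453555 -3.07998805]
-88 [308.3 134.3]
-66 [316. 135.]
0 [339.1 136.8]
66 [362.4 138.7]
108 [377.4 139.9]
-64 317 121 [193, 186, 177, 170, 163, 153, 142, 132, 122, 117, 107, 106, 116, 98, 71, 54, 39, 67, 87, 75, 66, 63, 65, 59, 62, 62, 64, 68, 64]
-56 319 121 [192, 185, 177, 168, 158, 153, 142, 134, 122, 110, 109, 107, 116, 100, 76, 54, 45, 64, 83, 72, 65, 67, 65, 65, 63, 63, 63, 65, 65]
-48 322 121 [186, 179, 173, 164, 155, 146, 139, 128, 121, 110, 105, 100, 112, 108, 86, 65, 49, 65, 101, 97, 89, 82, 68, 65, 64, 62, 63, 67, 59]
-40 325 121 [184, 177, 165, 158, 150, 138, 129, 121, 116, 111, 106, 98, 110, 114, 95, 73, 54, 45, 73, 90, 93, 73, 66, 65, 68, 64, 67, 66, 49]
-32 328 121 [182, 172, 163, 154, 145, 137, 128, 119, 110, 109, 104, 98, 108, 119, 104, 77, 56, 40, 63, 87, 75, 69, 62, 65, 63, 68, 65, 58, 47]
-24 331 122 [170, 162, 153, 142, 132, 122, 116, 108, 104, 100, 101, 103, 119, 110, 90, 66, 49, 47, 60, 63, 67, 64, 66, 68, 67, 62, 50, 42, 45]
-16 333 122 [168, 159, 150, 128, 122, 121, 114, 107, 103, 97, 95, 97, 116, 103, 89, 66, 50, 45, 61, 63, 67, 63, 64, 63, 67, 57, 49, 41, 45]
-8 336 122 [161, 154, 145, 136, 126, 117, 112, 104, 101, 96, 98, 89, 72, 65, 70, 62, 54, 44, 81, 102, 106, 96, 90, 74, 65, 51, 44, 42, 44]
```

At hover the injector is level, with the nozzle about 3° up, which is on the safe side, and the axis sits where predicted. Lowering now.

Call:
{"name": "drive_tool", "arguments": {"plan": [{"x":0,"y":0,"z":0.4,"ax":0,"ay":0,"az":0,"hand":15},{"x":0,"y":0,"z":0.9,"ax":0,"ay":0,"az":0,"hand":15},{"x":0,"y":0,"z":1.5,"ax":0,"ay":0,"az":0,"hand":15},{"x":0,"y":0,"z":2.1,"ax":0,"ay":0,"az":0,"hand":15},{"x":0,"y":0,"z":2.7,"ax":0,"ay":0,"az":0,"hand":15},{"x":0,"y":0,"z":3.2,"ax":0,"ay":0,"az":0,"hand":15},{"x":0,"y":0,"z":3.5,"ax":0,"ay":0,"az":0,"hand":15},{"x":0,"y":0,"z":3.7,"ax":0,"ay":0,"az":0,"hand":15}]}}

```text
clock: 25.55
eef_pos: [533.2, -362.2, 33.8]
tcp_rot: [-3.141, -0.001, 0.073]
contact_force: [0.3, -0.4, -3.6]
opening: 0.327
grasp_force: 69.9
```

Call:
{"name": "drive_tool", "arguments": {"plan": [{"x":0,"y":0,"z":0.06,"ax":0,"ay":0,"az":0,"hand":15},{"x":0,"y":0,"z":0.12,"ax":0,"ay":0,"az":0,"hand":15},{"x":0,"y":0,"z":0.18,"ax":0,"ay":0,"az":0,"hand":15},{"x":0,"y":0,"z":0.24,"ax":0,"ay":0,"az":0,"hand":15},{"x":0,"y":0,"z":0.28,"ax":0,"ay":0,"az":0,"hand":15},{"x":0,"y":0,"z":0.28,"ax":0,"ay":0,"az":0,"hand":15}]}}

```text
clock: 26.15
eef_pos: [533.1, -362.9, 20.3]
tcp_rot: [3.142, -0.002, 0.072]
contact_force: [-0.6, -0.3, -3.9]
opening: 0.321
grasp_force: 69.9
```

Call:
{"name": "drive_tool", "arguments": {"plan": [{"x":0,"y":0,"z":0.03,"ax":0,"ay":0,"az":0,"hand":15},{"x":0,"y":0,"z":0.06,"ax":0,"ay":0,"az":0,"hand":15},{"x":0,"y":0,"z":0.09,"ax":0,"ay":0,"az":0,"hand":15},{"x":0,"y":0,"z":0.09,"ax":0,"ay":0,"az":0,"hand":15}]}}

```text
clock: 26.55
eef_pos: [533.0, -362.9, 15.7]
tcp_rot: [-3.142, -0.001, 0.073]
contact_force: [0.2, -0.2, -3.1]
opening: 0.329
grasp_force: 69.9
```

Call:
{"name": "drive_tool", "arguments": {"plan": [{"x":0,"y":0,"z":0.02,"ax":0,"ay":0,"az":0,"hand":15},{"x":0,"y":0,"z":0.04,"ax":0,"ay":0,"az":0,"hand":15},{"x":0,"y":0,"z":0.04,"ax":0,"ay":0,"az":0,"hand":15}]}}

```text
clock: 26.85
eef_pos: [533.1, -362.9, 13.8]
tcp_rot: [3.142, -0.002, 0.073]
contact_force: [-0.6, -0.4, -3.4]
opening: 0.322
grasp_force: 69.9
```

Call:
{"name": "drive_tool", "arguments": {"plan": [{"x":0,"y":0,"z":0.02,"ax":0,"ay":0,"az":0,"hand":15},{"x":0,"y":0,"z":0.04,"ax":0,"ay":0,"az":0,"hand":15},{"x":0,"y":0,"z":0.04,"ax":0,"ay":0,"az":0,"hand":15}]}}

```text
clock: 27.15
eef_pos: [533.1, -362.9, 11.8]
tcp_rot: [3.142, -0.001, 0.073]
contact_force: [0.8, -1.4, -3.8]
opening: 0.328
grasp_force: 69.9
```

Call:
{"name": "drive_tool", "arguments": {"plan": [{"x":0,"y":0,"z":0.02,"ax":0,"ay":0,"az":0,"hand":15},{"x":0,"y":0,"z":0.02,"ax":0,"ay":0,"az":0,"hand":15}]}}

```text
clock: 27.35
eef_pos: [533.1, -362.9, 10.8]
tcp_rot: [3.141, -0.002, 0.073]
contact_force: [0.0, -0.7, -3.4]
opening: 0.327
grasp_force: 69.9
```

Call:
{"name": "drive_tool", "arguments": {"plan": [{"x":0,"y":0,"z":0.02,"ax":0,"ay":0,"az":0,"hand":15},{"x":0,"y":0,"z":0.02,"ax":0,"ay":0,"az":0,"hand":15}]}}

```text
clock: 27.55
eef_pos: [533.2, -363.0, 10.4]
tcp_rot: [3.141, -0.002, 0.073]
contact_force: [-1.1, 1.6, 3.2]
opening: 0.325
grasp_force: 70.8
```

Call:
{"name": "drive_tool", "arguments": {"plan": [{"x":0,"y":0,"z":0.02,"ax":0,"ay":0,"az":0,"hand":15},{"x":0,"y":0,"z":0.02,"ax":0,"ay":0,"az":0,"hand":15}]}}

```text
clock: 27.75
eef_pos: [533.2, -363.0, 10.2]
tcp_rot: [3.141, -0.002, 0.073]
contact_force: [-3.8, 2.7, 11.9]
opening: 0.324
grasp_force: 71.9
```

The floor is touched at TCP z≈10.4. I'll ease off a hair and release.

Call:
{"name": "drive_tool", "arguments": {"plan": [{"x":0,"y":0,"z":-0.03,"ax":0,"ay":0,"az":0,"hand":15},{"x":0,"y":0,"z":-0.03,"ax":0,"ay":0,"az":0,"hand":29},{"x":0,"y":0,"z":-0.03,"ax":0,"ay":0,"az":0,"hand":32},{"x":0,"y":0,"z":-0.03,"ax":0,"ay":0,"az":0,"hand":36},{"x":0,"y":0,"z":-0.03,"ax":0,"ay":0,"az":0,"hand":42},{"x":0,"y":0,"z":-0.03,"ax":0,"ay":0,"az":0,"hand":48},{"x":0,"y":0,"z":-0.03,"ax":0,"ay":0,"az":0,"hand":50},{"x":0,"y":0,"z":-0.03,"ax":0,"ay":0,"az":0,"hand":50}], "grip_force": 30}}

```text
clock: 28.55
eef_pos: [533.2, -363.0, 10.4]
tcp_rot: [3.141, -0.002, 0.073]
contact_force: [-0.7, 0.1, -0.2]
opening: 0.588
grasp_force: 0.0
```

Call:
{"name": "drive_tool", "arguments": {"plan": [{"x":0,"y":0,"z":-0.2,"ax":0,"ay":0,"az":0,"hand":50},{"x":0,"y":0,"z":-0.5,"ax":0,"ay":0,"az":0,"hand":50},{"x":0,"y":0,"z":-1.0,"ax":0,"ay":0,"az":0,"hand":50},{"x":0,"y":0,"z":-1.7,"ax":0,"ay":0,"az":0,"hand":50},{"x":0,"y":0,"z":-2.5,"ax":0,"ay":0,"az":0,"hand":50},{"x":0,"y":0,"z":-3.3,"ax":0,"ay":0,"az":0,"hand":50},{"x":0,"y":0,"z":-4.0,"ax":0,"ay":0,"az":0,"hand":50},{"x":0,"y":0,"z":-4.0,"ax":0,"ay":0,"az":0,"hand":50}]}}

```text
clock: 29.35
eef_pos: [535.4, -364.7, 217.9]
tcp_rot: [3.135, -0.01, 0.073]
contact_force: [1.7, -0.4, 0.0]
opening: 0.587
grasp_force: 0.0
```

```bash
python3 -c "
from h import *
im=imaging.grab_frame('side');im1=imaging.grab_frame('side');cv2.imwrite('pics/n_side.png',im[:,:,::-1])
im0=cv2.imread('pics/side0.png')[:,:,::-1]
d=cv2.absdiff(im,np.ascontiguousarray(im0)).max(2)>45
print('moving px',int((cv2.absdiff(im,im1).max(2)>25).sum()))
# diff blob inside basket, on the floor
ys,xs=np.nonzero(d[176:232,288:388]);
g=d[176:232,288:388].astype(np.uint8)
n,l,st,c=cv2.connectedComponentsWithStats(g);o=np.argsort(-st[1:,4])[:3]+1
for i in o:
  r=cv2.fitLine(np.argwhere(l==i)[:,::-1].astype(np.float32),2,0,.01,.01).ravel();print(st[i]+[288,176,0,0,0],c[i]+[288,176],r)
b=Rz(.073);C0=np.array([540.4,-318.2,0])
print('expected',[proj('side',C0+b@np.array([-12+22-a,-44,23])).round(1).tolist() for a in(-88,0,82,108)])
# any change elsewhere (bystanders)
n,l,st,c=cv2.connectedComponentsWithStats(d.astype(np.uint8))
print([(st[i].tolist()) for i in range(1,n) if st[i,4]>40])"
```

```text
moving px 1395
[312 188  60  32 797] [342.44542033 201.66248432] [ 0.9961612  -0.08753765 54.44542    25.662485  ]
[335 224   6   6  23] [337.65217391 226.39130435] [ 0.6190504 -0.7853513 49.652172  50.391304 ]
[322 223   6   6  21] [324.47619048 226.14285714] [ 0.77401876 -0.6331627  36.47619    50.142857  ]
expected [[309.4, 189.6], [337.0, 192.1], [362.9, 194.4], [371.2, 195.2]]
[[322, 0, 31, 29, 640], [405, 0, 9, 19, 89], [555, 0, 68, 308, 4649], [371, 2, 17, 13, 51], [459, 9, 24, 7, 91], [527, 14, 22, 144, 1423], [333, 31, 13, 13, 127], [444, 41, 30, 11, 94], [561, 50, 20, 74, 734], [331, 52, 35, 95, 1172], [436, 57, 33, 58, 1044], [551, 129, 19, 61, 542], [405, 153, 102, 185, 6370], [515, 157, 34, 112, 2280], [579, 164, 4, 29, 82], [312, 188, 60, 32, 797], [537, 193, 22, 80, 686], [605, 208, 35, 64, 876], [313, 231, 44, 30, 419], [365, 236, 92, 85, 2839], [569, 238, 10, 16, 71], [500, 271, 59, 53, 2075], [279, 280, 22, 45, 544], [386, 330, 157, 89, 4981], [474, 334, 15, 12, 102], [561, 341, 21, 25, 249]]
```

Call:
{"name": "drive_tool", "arguments": {"plan": [{"x":0,"y":0,"z":0,"ax":0,"ay":0,"az":0,"hand":50},{"x":0,"y":0,"z":0,"ax":0,"ay":0,"az":0,"hand":50},{"x":0,"y":0,"z":0,"ax":0,"ay":0,"az":0,"hand":50}]}}

```text
clock: 29.75
eef_pos: [532.3, -362.6, 209.2]
tcp_rot: [-3.14, -0.0, 0.073]
contact_force: [-0.1, -0.0, 0.3]
opening: 0.583
grasp_force: 0.0
```

```bash
python3 -c "
from rig import r
print(r.sign_off())"
```

```text
the job is handed in; nothing more can be done
None
```

I laid the failed injector in the drain rest and let go, regripped it by its body, laid it in the free half of the basket, and handed the job in at about 30 s; no verdict came back, and its seat in the rest (flange about 2 mm short of its stop) was judged only by touch and camera.

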